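# Bring down the nuts of a lab filter holder by counted quarter turns

## Robot

A 7-joint arm with a two-finger parallel gripper is mounted at the origin on the work surface. World frame = base frame: x ahead of the robot, y to its left, z up, the work surface at z = 0. Lengths are in m, angles in rad, forces in N, time in s.
With the tool pointing down it reaches from about 0.425 to 0.875 m from the base axis. Payload 4.7 kg.
Tool frame: the origin (TCP) lies between the finger pads; the fingertips stand 17 mm ahead of it and the grasp point (between the pads) lies 2 mm behind it (robot.finger_overhang is the distance from the TCP to the fingertips, in m); z points along the fingers, x is the direction in which the jaws open and shut, and the axes are right-handed (so a half turn about z gives the same grasp; the last joint's range is limited). The gripper opens to 85 mm and grips with 20 to 120 N. Pads are 22 mm wide; open, the fingers measure 114 mm over their backs; the gripper's body (76 mm by 85 mm) begins 54 mm behind the grasp point. The pads swing forward as they close: fully open they stand 13 mm farther back than shut.
Start: joints at [-1.275, 0.321, -0.07, 1.45, 0.023, 1.371, -0.057], TCP at [0.181, 0.624, 0.248] pointing down, gripper open.
Joint ranges: [-2.86, 2.86], [-0.3, 2.09], [-1.38, 1.24], [0.06, 2.45], [-1.56, 4.7], [0.09, 2.05], [-2.69, 2.69]. Speed limits (rad/s): [2.57, 2.57, 3.14, 3.14, 3.14, 3.14, 3.14].

## Interface

Orientations are given as a unit quaternion [x, y, z, w].
In Python, from rig import status, cams, finish_job, robot gives the robot as it stands.
- The arm moves only by the tool drive_tool, never from a script. Its argument "plan" is one flat list of numbers, 6 for each row, row after row: the shift along the tool's x, y, z in cm, then the turn, a rotation vector about the tool's x, y, z in degrees. In form: [dx, dy, dz, rx, ry, rz, dx, dy, dz, rx, ry, rz, ...]. A call has 1 to 10 rows; each row shifts and turns the commanded pose from where the row before left it, along the tool's axes as they then stand; what a row does not reach is not made up. A row lasts 1/12 s, in which the tool goes at most 41.7 mm and 7.16 degrees, less where a joint would pass 70% of its speed; a pose out of reach is approached as far as the arm can. A call with a gripper value outside its range is refused whole. "claw" is the closure in counts, from 0 (fully open) to 255 (shut), set as the call begins (left out, the last holds). The fingers move at their own pace and stop on an object; "squeeze" is the grip in N (left out, the last holds). Time passes only in rows, so rows that do not move let the fingers close. It gives the time, the measured TCP pose, the force and the opening at its end, in the units of the state.
- status.get_state(): the state, without advancing time (a new reading comes with each control period).
- cams.get_image(name): name is "scene" or "top" or "wrist"; returns a dict with "pixels" (480x640x3 uint8, red, green, blue), "range_z" (480x640 float32, m along the optical axis (not along the pixel's ray), 0 where there is no reading), "K" (3x3 intrinsics, pixels), "R" (3x3) and "t" (3): a world point X has camera coordinates R X + t. Camera axes: x right, y down, z forward; pixel columns grow to the right and rows downward; lengths in m; the calibration is good to about 2 mm. A picture is of the moment at which its call begins.
- finish_job(): hands the job in, once; it reports no verdict.
The state is a dict: "t": time; "qpos": joint angles; "qd": joint speeds; "joint_efforts": joint torques, N m; "tcp_pos": TCP position; "ee_rot": TCP orientation; "force": force on the tool from outside, world axes, zero at the start; "moment": the same for the moment, N m; "gripper_width": finger opening in m.
Only numpy, scipy, OpenCV 4.12 (cv2) and the standard library are available. Lean on these libraries where they do the work, as an engineer would, in place of code of your own. Each camera call takes 0.05 s, during which the arm holds its last target.

## Task

Take the orange-handled socket key from its holder and tighten the nuts round the lid of the steel filter holder, turning clockwise: first the nut beside the red one-dot tag by one quarter turn of its screw, then the nut beside the blue two-dot tag by two quarter turns, and leave the screw beside the plain white tag as it is. Each nut has some free play, so feel the key drop over the square and count only from where the screw bites, pressing gently and touching the holder with nothing but the key. Put the key back upright in its grey holder and leave the other things on the bench alone.

Things in the scene. Friction and masses are not known exactly. Their poses are not given: they have to be found in the camera images.
- filter: Filter holder, fixed: round steel pot with a flat lid 176 mm across, lid top 75 mm above its origin (centre of underside, on the table). Three nuts on the lid 62 mm from the centre: a along body x, b and c 120 degrees counterclockwise and clockwise of it seen from above. Vent in the lid's centre, 18 mm high. Keep the key's force on lid and nuts below 30 N.
- nut_a (a point): Tip of the blunt cone on top of square brass nut a, on its vertical axis, 98 mm above the table (23 mm above the lid), spring not pressed; axes as the filter holder's, not turning with the nut. All nuts: 16 mm square, 9 mm high, on a 5 mm collar; then bevelled to 12.5 mm square over 3.5 mm, then the cone, 5.5 mm high, 12.4 to 7 mm across. The nut stands on a spring: sinks 1 mm per 3 N, rigid after 4 mm.
- nut_b (a point): Tip of the blunt cone on top of square brass nut b, on its vertical axis, 98 mm above the table (23 mm above the lid), spring not pressed; axes as the filter holder's, not turning with the nut. All nuts: 0.35 rad of loose play (0.004 N m) on the screw; at the start the nut stands 0.15 to 0.35 rad counterclockwise of where it bites. Turned clockwise past that it carries the screw, at 0.12 N m.
- nut_c (a point): Tip of the blunt cone on top of square brass nut c, on its vertical axis, 98 mm above the table (23 mm above the lid), spring not pressed; axes as the filter holder's, not turning with the nut. All nuts: where it bites, two flats are parallel to the white line only to within 0.45 rad either way; the angle is not given: feel it. Turned back, it swings through the play before it unscrews.
- screw_a (a joint): Screw a: dark steel collar (36 mm across, 5 mm high, white radial line) under nut a, on a vertical axis. Radians turned clockwise seen from above since the start; 0 at the start, when the white line points straight out from the lid's centre. A quarter turn is 1.571. This is the angle that counts.
- screw_b (a joint): Screw b: dark steel collar (36 mm across, 5 mm high, white radial line) under nut b, on a vertical axis. Radians turned clockwise seen from above since the start; 0 at the start, when the white line points straight out from the lid's centre. A quarter turn is 1.571. This is the angle that counts.
- screw_c (a joint): Screw c: dark steel collar (36 mm across, 5 mm high, white radial line) under nut c, on a vertical axis. Radians turned clockwise seen from above since the start; 0 at the start, when the white line points straight out from the lid's centre. A quarter turn is 1.571. This is the angle that counts.
- tag_one: Red round tag with one white dot, 19 mm across, 3 mm thick, fixed on the lid 32 mm inward of the nut it belongs to; origin at the centre of its underside. Its nut needs one quarter turn, first.
- tag_two: Blue round tag with two white dots, otherwise the same. Its nut needs two quarter turns, second.
- tag_none: Plain white round tag, otherwise the same. Its nut must be left as it is.
- key: Socket key, 140 g, standing in its holder, socket down: origin at the centre of the socket's open lower end, z up the shaft. Steel socket 24 mm square outside, 18 mm square inside, 16 mm deep (about 8 degrees of play either way on a nut); shaft 12 mm thick; orange bar handle on top.
- key_grip (a point): Centre of the key's orange handle, 65 mm above the socket's open end, on the key's axis: a bar 64 mm long (key x), 13 mm wide (key y, grasp across this), 22 mm high (key z). The socket's flats are parallel to the bar's sides. At the start the bar points within 0.6 rad of straight ahead (x).
- holder: Key holder, grey round cup on a 75 mm square foot, fixed: 52 mm outside, 42 mm inside, rim 45 mm and inner floor 6 mm above the table; origin at the centre of its underside.
- beaker: Glass beaker, 64 mm across, 85 mm high; origin under its centre. Leave alone.
- dish: Clear shallow dish, 80 mm across, 14 mm high. Leave alone.
- jar: Amber jar with blue cap, 48 mm across, 80 mm high. Leave alone.
- gasket: Black rubber ring, 70 mm across, 6 mm high. Leave alone.
- pen: Blue pen, 130 mm long, 10 mm thick, lying. Leave alone.
Not all that is in view belongs to the job. What is meant by the key is not green, and is the smaller of those in its own colour.

How it is judged:
On the way, in this order (a step that is already met when the one before it is completed fails the run):
1. the screw at the one-dot tag is turned clockwise by one quarter turn, the others not (((horizontal distance between tag_one and nut_a below 0.04 m and value of joint screw_a between 1.401 and 1.741 rad) or (horizontal distance between tag_one and nut_b below 0.04 m and value of joint screw_b between 1.401 and 1.741 rad) or (horizontal distance between tag_one and nut_c below 0.04 m and value of joint screw_c between 1.401 and 1.741 rad)) and ((horizontal distance between tag_none and nut_a below 0.04 m and value of joint screw_a between -0.17 and 0.17 rad) or (horizontal distance between tag_none and nut_b below 0.04 m and value of joint screw_b between -0.17 and 0.17 rad) or (horizontal distance between tag_none and nut_c below 0.04 m and value of joint screw_c between -0.17 and 0.17 rad)) and ((horizontal distance between tag_two and nut_a below 0.04 m and value of joint screw_a between -0.17 and 0.17 rad) or (horizontal distance between tag_two and nut_b below 0.04 m and value of joint screw_b between -0.17 and 0.17 rad) or (horizontal distance between tag_two and nut_c below 0.04 m and value of joint screw_c between -0.17 and 0.17 rad))), for 0.2 s.
2. the screw at the two-dot tag is turned clockwise by two quarter turns, the one-dot screw still at one (((horizontal distance between tag_one and nut_a below 0.04 m and value of joint screw_a between 1.401 and 1.741 rad) or (horizontal distance between tag_one and nut_b below 0.04 m and value of joint screw_b between 1.401 and 1.741 rad) or (horizontal distance between tag_one and nut_c below 0.04 m and value of joint screw_c between 1.401 and 1.741 rad)) and ((horizontal distance between tag_two and nut_a below 0.04 m and value of joint screw_a between 2.972 and 3.312 rad) or (horizontal distance between tag_two and nut_b below 0.04 m and value of joint screw_b between 2.972 and 3.312 rad) or (horizontal distance between tag_two and nut_c below 0.04 m and value of joint screw_c between 2.972 and 3.312 rad)) and ((horizontal distance between tag_none and nut_a below 0.04 m and value of joint screw_a between -0.17 and 0.17 rad) or (horizontal distance between tag_none and nut_b below 0.04 m and value of joint screw_b between -0.17 and 0.17 rad) or (horizontal distance between tag_none and nut_c below 0.04 m and value of joint screw_c between -0.17 and 0.17 rad))), for 0.2 s.
At the end, for the whole second after the job is handed in: One-dot screw at 1.571 rad, two-dot screw at 3.142 rad, plain-tag screw at 0, each within 0.17 rad (10 degrees); the key released and still in its holder, socket down on its floor (within 6 mm), within 20 mm of the holder's axis and 0.25 rad of upright (all of step 2 and horizontal distance between key and holder below 0.02 m and z of key in the frame of holder below 0.012 m and angle between key's own z axis and vertical below 0.25 rad and linear speed of key below 0.02 m/s and contact force between the fingers and key below 0.1 N); the robot touches nothing.
It fails at once if the two-dot screw is turned (by more than 0.17 rad) before the one-dot screw has had its quarter turn (((horizontal distance between tag_two and nut_a below 0.04 m and value of joint screw_a above 0.17 rad) or (horizontal distance between tag_two and nut_b below 0.04 m and value of joint screw_b above 0.17 rad) or (horizontal distance between tag_two and nut_c below 0.04 m and value of joint screw_c above 0.17 rad)) and ((horizontal distance between tag_one and nut_a below 0.04 m and value of joint screw_a below 1.401 rad) or (horizontal distance between tag_one and nut_b below 0.04 m and value of joint screw_b below 1.401 rad) or (horizontal distance between tag_one and nut_c below 0.04 m and value of joint screw_c below 1.401 rad))).
It fails at once if the screw at the plain tag is turned by more than 0.17 rad (not ((horizontal distance between tag_none and nut_a below 0.04 m and value of joint screw_a between -0.17 and 0.17 rad) or (horizontal distance between tag_none and nut_b below 0.04 m and value of joint screw_b between -0.17 and 0.17 rad) or (horizontal distance between tag_none and nut_c below 0.04 m and value of joint screw_c between -0.17 and 0.17 rad))).
It fails at once if the key is forced on the filter holder or its nuts with more than 30 N (contact force between key and filter above 30 N).
It fails at once if fingers or arm touch the filter holder or its nuts (contact force between any of the fingers, the arm and filter above 1 N).
It fails at once if a bystander is moved by more than 25 mm (distance of any of beaker, dish, jar, gasket, pen from where it was at the start of the episode above 0.025 m).
It also fails if it takes over 72 s, if anything falls off the work surface, if the arm or the gripper's body presses on something with over 40 N, if the wrist force passes 120 N, or if a joint passes its speed limit or range.

## Working session

There is one attempt and no reset: what is moved stays moved. The work goes in short steps, Python scripts to look and compute and a tool call to move; the robot and the scene stay as the last step left them, time stands still between calls to the robot, and variables do not carry over. Pictures are saved under pics/ and viewed, and the job is handed in when it is done.

Besides the shell and the picture viewer there is one more tool, called after "Emit:" as name(argument=value, ...), one argument or row to a line, values as JSON. drive_tool: Moves the arm, as the interface text tells. Its arguments: {"type":"object","properties":{"plan":{"type":"array","items":{"type":"number"}},"claw":{"type":"number"},"squeeze":{"type":"number"}},"required":["plan"]}

```bash
ls; mkdir -p pics; cat > h.py <<'E'
import numpy as np,cv2
from rig import status,cams,robot
def shot(n,fn):
    d=cams.get_image(n); cv2.imwrite('pics/'+fn,d['pixels'][:,:,::-1]); np.savez('pics/'+fn[:-4]+'.npz',**d); return d
def ray(d,u,v,z):
    K,R,t=d['K'],d['R'],d['t']; c=-R.T@t; r=R.T@np.linalg.inv(K)@np.array([u,v,1.]); return c+r*(z-c[2])/r[2]
def proj(d,X):
    p=d['K']@(d['R']@np.array(X)+d['t']); return p[:2]/p[2]
E
python3 - <<'E'
from h import *
print(status.get_state()); print([x for x in dir(robot) if x[0]!='_'])
for n in ['scene','top','wrist']:
    d=shot(n,n+'0.png'); print(n,-d['R'].T@d['t'])
E
```

```text
pics
{'t': 0.0, 'qpos': array([-1.2748615 ,  0.32182891, -0.07010689,  1.45168351,  0.0226069 ,
        1.37077136, -0.05693716]), 'qd': array([-0.00037618, -0.00092389,  0.00209044,  0.00029434, -0.00054922,
        0.00080846, -0.00051962]), 'joint_efforts': array([-6.20134915e-05, -4.93585217e+01, -3.82196344e-01, -3.14338982e+01,
        1.30673207e-02,  1.14308335e-02, -8.13868269e-06]), 'tcp_pos': array([0.18067221, 0.62386437, 0.24721552]), 'ee_rot': array([ 7.99406662e-01,  6.00789550e-01, -7.30681279e-04,  6.09948558e-04]), 'force': array([-0.28776768,  0.06369843,  0.84912822]), 'moment': array([-0.01551902, -0.01747173,  0.04175865]), 'gripper_width': 0.08548453713026564}
['PlanningError', 'finger_overhang']
scene [0.79082322 0.18507134 0.74334618]
top [ 0.46981755 -0.12371248  1.06747195]
wrist [0.10609569 0.6454889  0.37277143]
```

View pics/scene0.png

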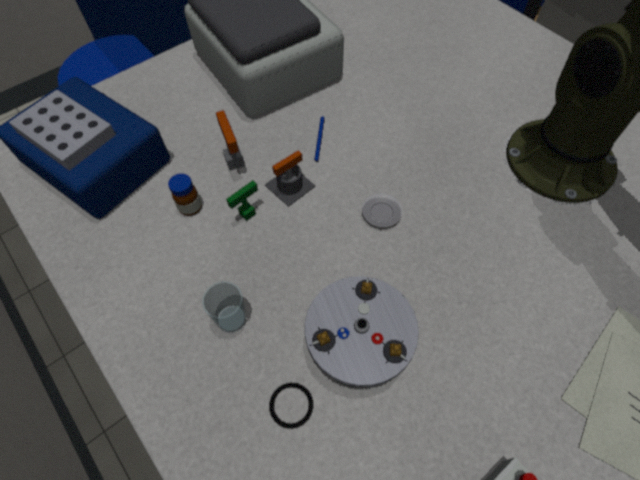

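View pics/top0.png

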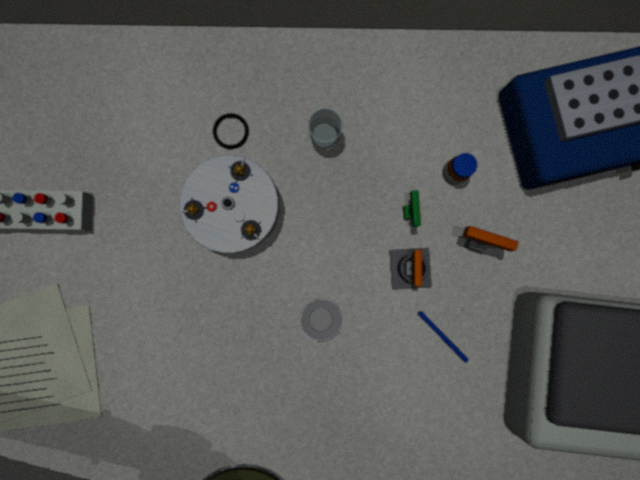

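View pics/wrist0.png

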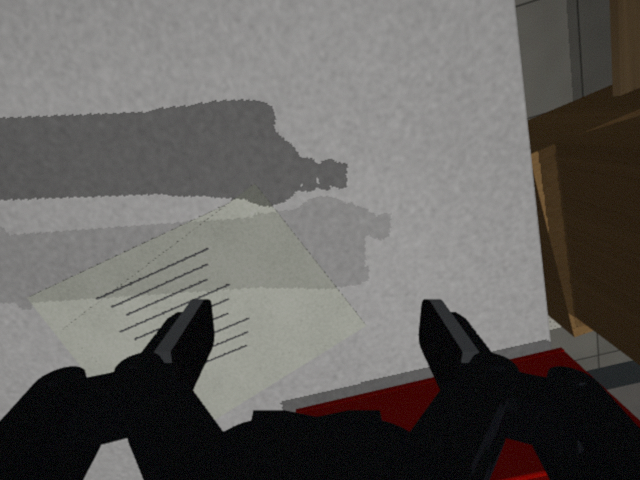

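Key candidates in the top view are the orange bar in the cup at (417,268), a larger orange bar at (490,238), and a green bar at (415,208). The orange one in the grey cup fits, because it is smaller, not green, and in the holder. The red tag is at about (211,207), the blue at (234,188), and the white one should be near (245,217). I'll measure these and check an enlarged crop.

```bash
python3 - <<'E'
from h import *
import glob
class D(dict): pass
top=dict(np.load('pics/top0.npz')); sc=dict(np.load('pics/scene0.npz'))
for n,d in [('top',top),('scene',sc)]:
    im=d['pixels'].astype(np.uint8); hsv=cv2.cvtColor(im,cv2.COLOR_RGB2HSV)
    def comps(m,amin,nm,z):
        k,l,s,c=cv2.connectedComponentsWithStats(m.astype(np.uint8))
        for i in range(1,k):
            if s[i,4]>amin:
                r=cv2.minAreaRect(np.argwhere(l==i)[:,::-1].astype(np.float32))
                u,v=c[i]; print(n,nm,c[i].round(1),s[i,4],'rect',np.round(r[1],1),round(r[2],1),'world',ray(d,u,v,z).round(4), 'depth z', d['range_z'][int(v),int(u)])
    H,S,V=hsv[...,0],hsv[...,1],hsv[...,2]
    comps((H>=4)&(H<=16)&(S>150)&(V>90),30,'orange',.10)
    comps(((H<3)|(H>175))&(S>150)&(V>90),15,'red',.078)
    comps((H>105)&(H<130)&(S>120)&(V>60),15,'blue',.078)
    comps((H>=16)&(H<=25)&(S>110)&(V>70),10,'brass',.095)
t=top['pixels'].astype(np.uint8)[:,:,::-1]
a=cv2.resize(t[140:270,165:295],(520,520),interpolation=cv2.INTER_CUBIC)
b=cv2.resize(t[180:310,380:530][:130,:],(600,520),interpolation=cv2.INTER_CUBIC)
cv2.imwrite('pics/cropa.png',a);cv2.imwrite('pics/cropb.png',b)
print(top['K'],top['R'])
E
```

```text
top orange [492.4 237.8] 446 rect [50.6  8.8] 17.7 world [ 0.5354 -0.4323  0.1   ] depth z 0.9625892
top orange [417.7 267.7] 228 rect [35.  6.] 90.0 world [ 0.4821 -0.3032  0.1   ] depth z 0.986629
top red [ 38.6 197.7] 64 rect [8. 9.] 90.0 world [0.5979 0.3642 0.078 ] depth z 0.991453
top red [211.2 206.3] 52 rect [8. 8.] 90.0 world [0.5865 0.0587 0.078 ] depth z 0.99071836
top red [ 59.  217.2] 62 rect [8.5 8.5] 45.0 world [0.5637 0.3267 0.078 ] depth z 0.9940139
top blue [543.5 125.7] 1113 rect [101.1  34.8] 70.6 world [ 0.739  -0.5323  0.078 ] depth z 0.9804903
top blue [579.8 148.2] 81 rect [20.5 14.8] 45.0 world [ 0.6992 -0.5968  0.078 ] depth z 0.97938824
top blue [464.9 164.3] 422 rect [22. 22.] 90.0 world [ 0.6674 -0.3912  0.078 ] depth z 0.99672496
top blue [577.  162.2] 27 rect [9.5 7.2] 39.8 world [ 0.6738 -0.5914  0.078 ] depth z 0.97901976
top blue [567.2 167. ] 41 rect [ 7.8 13.8] 76.0 world [ 0.6649 -0.5737  0.078 ] depth z 0.9796823
top blue [234.4 184.5] 24 rect [8. 3.] -0.0 world [0.6259 0.0184 0.078 ] depth z 0.99619037
top blue [232.8 189.7] 23 rect [7. 3.] 0.0 
[... 1246 characters left out ...]
ect [22. 17.] 0.0 world [ 0.6682 -0.389   0.078 ] depth z 0.84183085
scene blue [342.8 333.1] 64 rect [10. 10.] 90.0 world [0.6223 0.0205 0.078 ] depth z 0.69568485
scene brass [366.8 286.3] 53 rect [8.2 7.5] 11.3 world [ 0.5483 -0.0096  0.095 ] depth z 0.7114384
scene brass [323.2 336.9] 65 rect [8.5 8.9] 63.4 world [0.6528 0.0108 0.095 ] depth z 0.67265916
scene brass [395.8 348.6] 67 rect [9. 9.] 90.0 world [0.5822 0.0911 0.095 ] depth z 0.66133106
[[561.72718403   0.         315.67978845]
 [  0.         561.72718403 238.51147145]
 [  0.           0.           1.        ]] [[ 0.01220966 -0.99991718  0.00406826]
 [-0.99797637 -0.01243967 -0.06235725]
 [ 0.06240269 -0.00329867 -0.9980456 ]]
```

View pics/cropa.png

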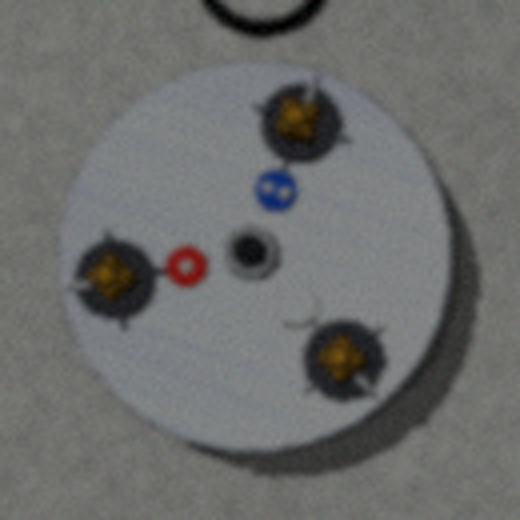

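View pics/cropb.png

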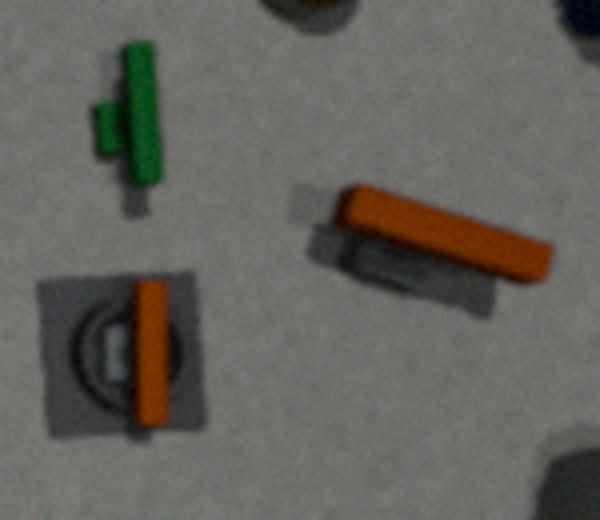

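The crops confirm the key: the smaller orange bar standing in the cup on the grey foot. On the lid, the red one-dot tag is at the left nut, the blue two-dot tag at the upper-right nut, and the plain tag at the lower-right nut. Next is the key pose from depth and two views.

```bash
python3 - <<'E'
from h import *
top=dict(np.load('pics/top0.npz')); sc=dict(np.load('pics/scene0.npz'))
for n,d,box in [('top',top,(400,435,245,295)),('scene',sc,(265,310,145,175))]:
    im=d['pixels'].astype(np.uint8); hsv=cv2.cvtColor(im,cv2.COLOR_RGB2HSV)
    H,S,V=[hsv[...,i] for i in range(3)]
    m=(H>=3)&(H<=17)&(S>130)&(V>50)
    mm=np.zeros_like(m); mm[box[2]:box[3],box[0]:box[1]]=m[box[2]:box[3],box[0]:box[1]]
    v,u=np.nonzero(mm); z=d['range_z'][v,u]; ok=z>0
    P=(np.linalg.inv(d['K'])@np.c_[u,v,np.ones_like(u)].T)*z; X=(d['R'].T@(P-d['t'][:,None])).T[ok]
    print(n,len(X),np.median(X,0).round(4),np.percentile(X,[3,50,97],axis=0).round(4).tolist())
    T=X[X[:,2]>np.percentile(X[:,2],40)]; xy=T[:,:2]; w,vv=np.linalg.eigh(np.cov(xy.T)); print('axis',vv[:,1], 'mid',((xy.min(0)+xy.max(0))/2).round(4), T.mean(0))
    c=cv2.connectedComponents(mm.astype(np.uint8)); print(cv2.boxPoints(cv2.minAreaRect(np.c_[u,v].astype(np.float32))).round(1).tolist())
d=sc; cv2.imwrite('pics/cropc.png',cv2.resize(d['pixels'].astype(np.uint8)[130:220,240:340,::-1],(800,720)[:2],interpolation=cv2.INTER_CUBIC)[:600])
# holder cup & foot: dark mask in top view
im=top['pixels'].astype(np.uint8); g=im.max(2); m=(g<95)&(np.ptp(im.astype(int),axis=2)<25)
sub=np.zeros_like(m); sub[240:300,380:440]=m[240:300,380:440]
cs,_=cv2.findContours(sub.astype(np.uint8),0,2); c=max(cs,key=cv2.contourArea); r=cv2.minAreaRect(c); print('foot',r,ray(top,*r[0],0.003))
E
```

```text
top 292 [ 0.4819 -0.3064  0.0824] [[0.4522, -0.3125, 0.0784], [0.4819, -0.3064, 0.0824], [0.5117, -0.3, 0.0857]]
axis [-0.99974857 -0.02242306] mid [ 0.4828 -0.3058] [ 0.48239673 -0.30634089  0.08356152]
[[414.0, 286.0], [414.0, 250.0], [422.0, 250.0], [422.0, 286.0]]
scene 267 [ 0.4847 -0.3025  0.0783] [[0.4563, -0.311, 0.0651], [0.4847, -0.3025, 0.0783], [0.5143, -0.2992, 0.0813]]
axis [-0.99963284 -0.02709571] mid [ 0.4842 -0.3057] [ 0.48456119 -0.3053242   0.07946638]
[[271.1000061035156, 166.60000610351562], [298.1000061035156, 150.0], [303.5, 158.60000610351562], [276.3999938964844, 175.3000030517578]]
foot ((410.1011962890625, 269.11865234375), (42.5419921875, 40.4835090637207), 86.42366790771484) [ 0.48053681 -0.30671991  0.003     ]
```

View pics/cropc.png

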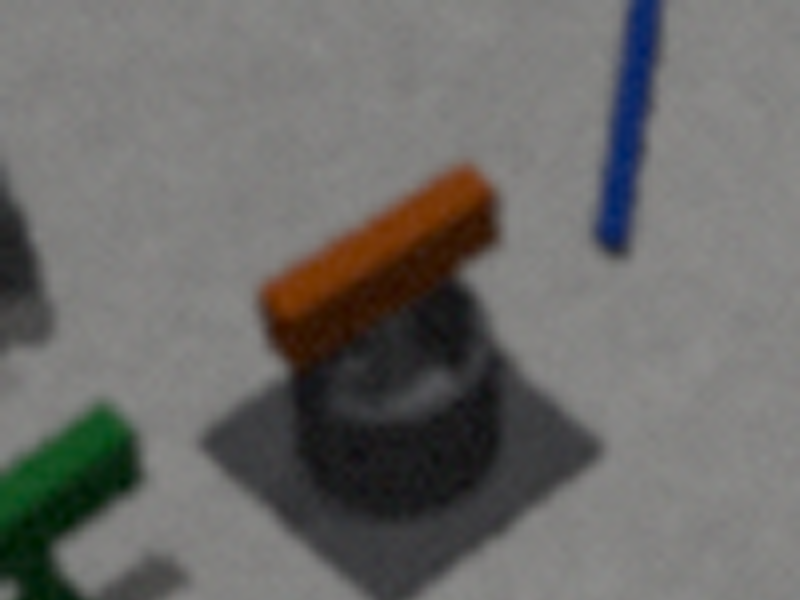

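The key axis is at about (0.483,-0.306), with the handle top at z≈0.082 and the bar yaw about 0.02 rad. That agrees with the expected 0.082. The three nuts lie 62 mm from the centre (0.594,0.031), as given. I'll sweep along an arc towards the filter and look with the wrist camera on the way.

Emit:
drive_tool(
  plan=[0, 4.1, 0, 0, 0, 3.6, 0, 4.1, 0, 0, 0, 3.6, 0, 4.1, 0, 0, 0, 3.6, 0, 4.1, 0, 0, 0, 3.6, 0, 4.1, 0, 0, 0, 3.6, 0, 4.1, 0, 0, 0, 3.6, 0, 4.1, 0, 0, 0, 3.6, 0, 4.1, 0, 0, 0, 3.6, 0, 4.1, 0, 0, 0, 3.6, 0, 4.1, 0, 0, 0, 3.6],
  claw=0,
)

```text
t: 0.98
tcp_pos: [0.5228, 0.4071, 0.2479]
ee_rot: [0.946, 0.323, -0.0, 0.0]
force: [-0.1, 1.3, -0.5]
gripper_width: 0.0853
```

Emit:
drive_tool(
  plan=[0, 4.1, 0, 0, 0, 3.6, 0, 4.1, 0, 0, 0, 3.6, 0, 4.1, 0, 0, 0, 3.6, 0, 4.1, 0, 0, 0, 3.6, 0, 4.1, 0, 0, 0, 3.6, 0, 2, 0, 0, 0, 2, 0, 0, 0, 0, 0, 0, 0, 0, 0, 0, 0, 0],
)

```text
t: 1.65
tcp_pos: [0.6328, 0.2125, 0.2481]
ee_rot: [0.988, 0.154, -0.0, -0.0]
force: [0.4, 1.1, 0.1]
gripper_width: 0.0856
```

```bash
python3 - <<'E'
from h import *
d=shot('wrist','w1.png'); print(-d['R'].T@d['t'],d['R']); print(status.get_state()['qpos'])
E
```

```text
[0.60869295 0.28575175 0.37356711] [[ 9.52724052e-01  3.03836696e-01  3.77431714e-04]
 [ 2.89760305e-01 -9.08957808e-01  2.99724323e-01]
 [ 9.14103176e-02 -2.85445207e-01 -9.54025779e-01]]
[-0.63116844  0.36672049  0.35023705  1.41534813 -0.12702437  1.38206751
  0.0339237 ]
```

View pics/w1.png

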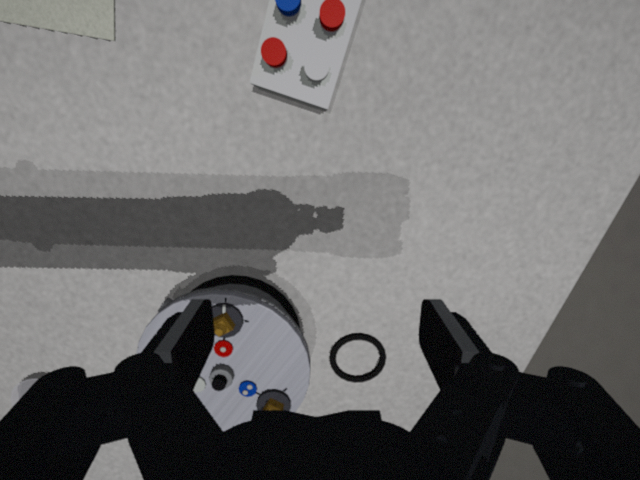

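Emit:
drive_tool(
  plan=[-1.8, 3.4, 0, 0, 0, 0, -1.8, 3.4, 0, 0, 0, 0, -1.8, 3.4, 0, 0, 0, 0, -1.8, 3.4, 0, 0, 0, 0, -1.8, 3.4, 0, 0, 0, 0, 0, 0, 0, 0, 0, 0, 0, 0, 0, 0, 0, 0],
)

```text
t: 2.28
tcp_pos: [0.5985, 0.0241, 0.2488]
ee_rot: [0.988, 0.154, 0.0, -0.0]
force: [0.5, 0.1, -0.1]
gripper_width: 0.0853
```

```bash
python3 - <<'E'
from h import *
d=shot('wrist','w2.png'); print(-d['R'].T@d['t']); print(status.get_state()['qpos'],status.get_state()['moment'])
for X in [(.5815,.0915,.098),(.653,.0104,.098),(.548,-.010,.098)]:print(proj(d,X))
E
```

```text
[0.57422425 0.09718068 0.37429844]
[-0.46116586  0.2201656   0.43791136  1.59899345 -0.09705765  1.34331799
  0.30312683] [ 0.07992856 -0.01817015  0.0202007 ]
[322.38662154 134.66873911]
[373.7148372  258.05275852]
[245.42917972 243.80187739]
```

View pics/w2.png

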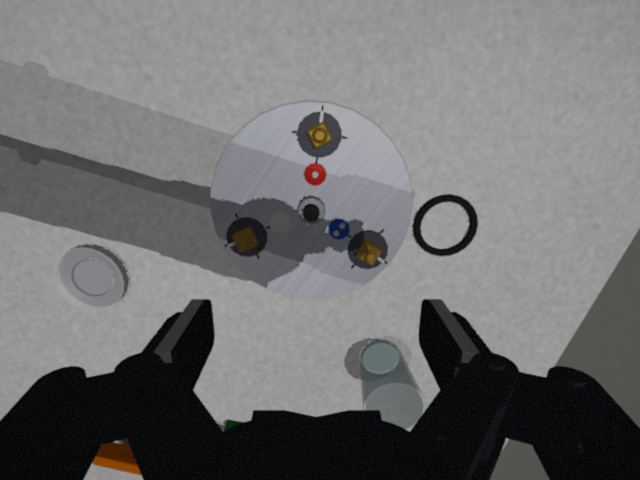

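```bash
python3 - <<'E'
from h import *
d=dict(np.load('pics/w2.npz')); im=d['pixels'].astype(np.uint8)[:,:,::-1]
a=cv2.resize(im[110:160,295:345],(400,400),interpolation=cv2.INTER_CUBIC);b=cv2.resize(im[225:275,343:393],(400,400),interpolation=cv2.INTER_CUBIC)
cv2.imwrite('pics/cropn.png',np.clip(np.hstack([a,b]).astype(float)*1.6,0,255))
hsv=cv2.cvtColor(im,cv2.COLOR_BGR2HSV)
for c in [(320,135),(370,252),(245,238)]:
    m=np.zeros((480,640),np.uint8); x,y=c
    s=hsv[y-16:y+16,x-16:x+16]; m[y-16:y+16,x-16:x+16]=((s[...,0]>8)&(s[...,0]<30)&(s[...,1]>100))
    k,l,st,cc=cv2.connectedComponentsWithStats(m); i=1+np.argmax(st[1:,4]); p=np.argwhere(l==i)[:,::-1].astype(np.float32)
    r=cv2.minAreaRect(p); bx=cv2.boxPoints(r); W=np.array([ray(d,*q,.089) for q in bx]); e=W[1]-W[0]; print(r,st[i,4],ray(d,*p.mean(0),.089).round(4),'edges mm',np.linalg.norm(W[1]-W[0])*1e3,np.linalg.norm(W[2]-W[1])*1e3,'ang',np.degrees(np.arctan2(e[1],e[0]))%90, 'ctr',W.mean(0)[:2].round(4))
for c in [(311,212)]: print('vent',ray(d,*c,.093))
E
```

```text
((319.1766052246094, 134.82798767089844), (21.13130760192871, 20.657207489013672), 61.69924545288086) 428 [0.5794 0.0903 0.089 ] edges mm 15.738432944175013 15.860281421649743 ang 44.969731109427066 ctr [0.5794 0.0904]
((368.3235168457031, 252.2941131591797), (21.43732452392578, 20.06533432006836), 30.963754653930664) 411 [0.6492 0.0112 0.089 ] edges mm 17.578743483855234 18.918877196301757 ang 79.81905500138413 ctr [0.6493 0.011 ]
((244.70004272460938, 239.4000244140625), (21.0190372467041, 21.466251373291016), 63.43495178222656) 434 [ 0.5456 -0.0097  0.089 ] edges mm 18.64939944759733 18.040946420282744 ang 44.533930447988745 ctr [ 0.5456 -0.0099]
vent [0.59161146 0.03089838 0.093     ][ WARN:0@0.619] global loadsave.cpp:1063 imwrite_ Unsupported depth image for selected encoder is fallbacked to CV_8U.
```

View pics/cropn.png

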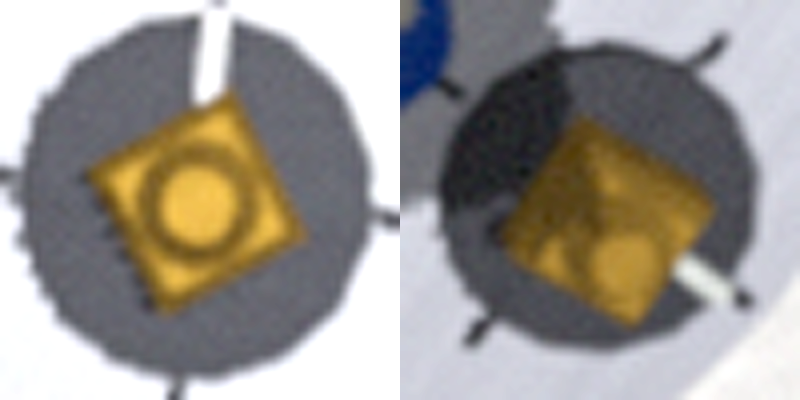

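The nut flats are clear. The red nut's edges are at about 45° world, which is 33° counterclockwise of its white line and inside the allowed range. Its centre is within 2 mm of the first estimate. Moving to the key.

Emit:
drive_tool(
  plan=[-2.34, 3.1, 0, 0, 0, 0, -2.34, 3.1, 0, 0, 0, 0, -2.34, 3.1, 0, 0, 0, 0, -2.34, 3.1, 0, 0, 0, 0, -2.34, 3.1, 0, 0, 0, 0, -2.34, 3.1, 0, 0, 0, 0, -2.34, 3.1, 0, 0, 0, 0, -2.34, 3.1, 0, 0, 0, 0, -2.34, 3.1, 0, 0, 0, 0, 0, 0, 0, 0, 0, 7],
)

```text
t: 3.17
tcp_pos: [0.4812, -0.3118, 0.2488]
ee_rot: [0.996, 0.092, -0.001, 0.002]
force: [-1.2, -0.7, 0.7]
gripper_width: 0.0857
```

Emit:
drive_tool(
  plan=[0, 0, 0, 0, 0, 7.1, 0, 0, 0, 0, 0, 7.1, 0, 0, 0, 0, 0, 7.1, 0, 0, 0, 0, 0, 7.1, 0, 0, 0, 0, 0, 7.1, 0, 0, 0, 0, 0, 7.1, 0, 0, 0, 0, 0, 7.1, 0, 0, 0, 0, 0, 7.1, 0, 0, 0, 0, 0, 7.1, 0, 0, 0, 0, 0, 7.1],
)

```text
t: 4.0
tcp_pos: [0.4865, -0.302, 0.248]
ee_rot: [0.865, -0.501, -0.0, -0.0]
force: [-0.2, 0.1, -0.4]
gripper_width: 0.0855
```

Emit:
drive_tool(
  plan=[0, 0, 0, 0, 0, 7.1, 0, 0, 0, 0, 0, 7.1, 0, 0, 0, 0, 0, 7.1, 0, 0, 0, 0, 0, 7.1, 0, 0, 0, 0, 0, 0, 0, 0, 0, 0, 0, 0],
)

```text
t: 4.5
tcp_pos: [0.4859, -0.3029, 0.2481]
ee_rot: [0.719, -0.695, -0.0, -0.0]
force: [-0.0, 0.8, -1.1]
gripper_width: 0.0853
```

```bash
cat >> h.py <<'E'
from scipy.spatial.transform import Rotation as Ro
def st():
    s=status.get_state(); R=Ro.from_quat(s['ee_rot']).as_matrix()
    print('t %.2f'%s['t'],'tcp',s['tcp_pos'].round(4),'head %.2f'%np.degrees(np.arctan2(R[1,0],R[0,0])),'z',R[:,2].round(4),'F',s['force'].round(2),'M',s['moment'].round(3),'q',s['qpos'].round(3),'w %.4f'%s['gripper_width'])
    return s,R
def togo(xyz,head=None):
    s,R=st(); d=R.T@(np.array(xyz)-s['tcp_pos'])*100; print('shift cm',d.round(2), 'turn', None if head is None else round((np.degrees(np.arctan2(R[1,0],R[0,0]))-head+180)%360-180,2))
E
python3 - <<'E'
from h import *
togo((.483,-.306,.073),-88.7)
d=shot('wrist','w3.png')
E
```

```text
t 4.50 tcp [ 0.4859 -0.3029  0.2481] head -88.07 z [-1.e-04  5.e-04 -1.e+00] F [-0.01  0.77 -1.11] M [ 0.017 -0.007  0.041] q [-0.26   0.204  0.886  1.676 -0.163  1.339 -0.883] w 0.0853
shift cm [ 0.31  0.29 17.51] turn 0.63
```

View pics/w3.png

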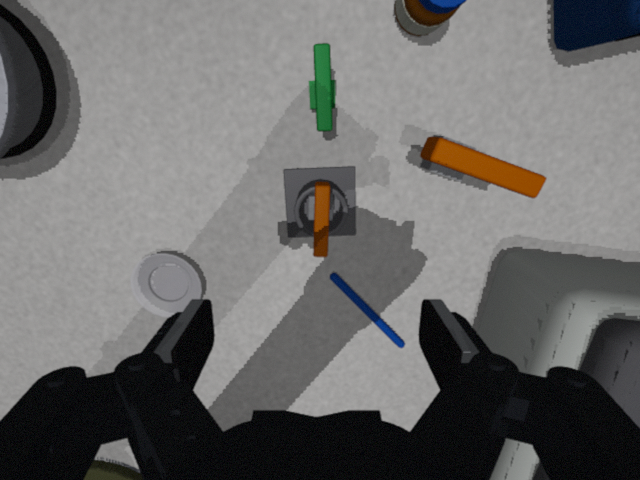

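```bash
python3 - <<'E'
from h import *
d=dict(np.load('pics/w3.npz')); hsv=cv2.cvtColor(d['pixels'].astype(np.uint8),cv2.COLOR_RGB2HSV)
H,S,V=[hsv[...,i] for i in range(3)]
m=((H>=4)&(H<=16)&(S>150)&(V>110)).astype(np.uint8); m[:,:290]=0;m[:,350:]=0;m[270:]=0;m[:170]=0
v,u=np.nonzero(m); r=cv2.minAreaRect(np.c_[u,v].astype(np.float32)); W=np.array([ray(d,*q,.082) for q in cv2.boxPoints(r)])
print(r,W.round(4),W.mean(0),np.linalg.norm(np.diff(W,axis=0),axis=1)); z=d['range_z'][v,u]
P=(np.linalg.inv(d['K'])@np.c_[u,v,np.ones_like(u)].T)*z; X=(d['R'].T@(P-d['t'][:,None])).T; print(np.median(X,0),X.min(0),X.max(0))
# foot
togo((*W.mean(0)[:2],.073))
E
```

```text
((321.5, 208.5), (45.0, 13.0), 90.0) [[ 0.5128 -0.3007  0.082 ]
 [ 0.5131 -0.3115  0.082 ]
 [ 0.4743 -0.3132  0.082 ]
 [ 0.474  -0.302   0.082 ]] [ 0.49354828 -0.30683976  0.082     ] [0.01073884 0.03882698 0.01116622]
[ 0.49545899 -0.3064387   0.08177617] [ 0.47364341 -0.31254475  0.07981837] [ 0.56190676 -0.30039767  0.37349804]
t 4.55 tcp [ 0.4855 -0.3035  0.2481] head -88.13 z [-1.e-04  4.e-04 -1.e+00] F [0.38 0.34 0.17] M [-0.026  0.031  0.022] q [-0.259  0.204  0.887  1.676 -0.162  1.339 -0.883] w 0.0850
shift cm [ 0.37 -0.8  17.51] turn None
```

The bar's centre from the wrist view is about (0.482,-0.307) with a heading of about 2°, which agrees with the other views. Descending and grasping.

Emit:
drive_tool(
  plan=[0.35, 0.3, 3, 0, 0, 0, 0, 0, 4, 0, 0, 0, 0, 0, 4, 0, 0, 0, 0, 0, 3.5, 0, 0, 0, 0, 0, 2, 0, 0, 0, 0, 0, 1.2, 0, 0, 0, 0, 0, 0, 0, 0, 0, 0, 0, 0, 0, 0, 0],
)

```text
t: 5.22
tcp_pos: [0.4817, -0.309, 0.0717]
ee_rot: [0.717, -0.697, 0.0, 0.0]
force: [-0.0, -0.4, 0.3]
gripper_width: 0.0856
```

Emit:
drive_tool(
  plan=[0, 0, 0, 0, 0, 0, 0, 0, 0, 0, 0, 0, 0, 0, 0, 0, 0, 0, 0, 0, 0, 0, 0, 0, 0, 0, 0, 0, 0, 0, 0, 0, 0, 0, 0, 0, 0, 0, 0, 0, 0, 0, 0, 0, 0, 0, 0, 0],
  claw=255,
  squeeze=60,
)

```text
t: 5.88
tcp_pos: [0.4815, -0.3091, 0.0717]
ee_rot: [0.716, -0.698, 0.0, -0.0]
force: [-0.2, 0.8, 2.6]
gripper_width: 0.0122
```

```bash
python3 - <<'E'
from h import *
st(); d=shot('wrist','w4.png')
E
```

```text
t 5.88 tcp [ 0.4815 -0.3091  0.0717] head -88.54 z [ 8.e-04 -0.e+00 -1.e+00] F [-0.21  0.81  2.56] M [ 0.142 -0.02   0.031] q [-0.157  0.401  0.815  1.865 -0.34   1.019 -0.745] w 0.0122
```

View pics/w4.png

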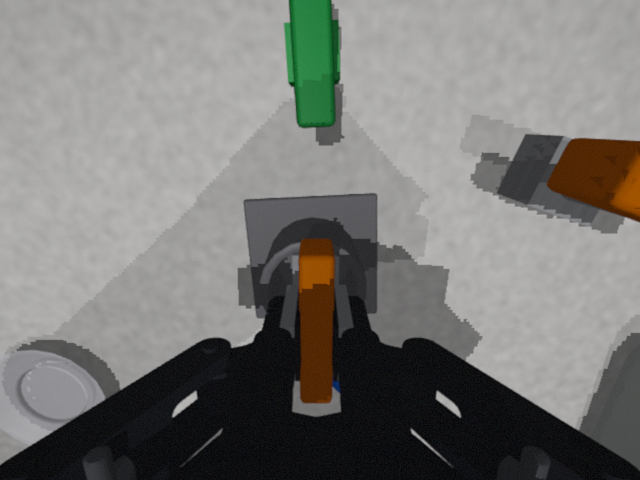

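The key is gripped (12.2 mm opening). I'll lift it and measure the bar's offset in the grip.

Emit:
drive_tool(
  plan=[0, 0, -1, 0, 0, 0, 0, 0, -3, 0, 0, 0, 0, 0, -3, 0, 0, 0, 0, 0, -3, 0, 0, 0, 0, 0, -3, 0, 0, 0, 0, 0, 0, 0, 0, 0, 0, 0, 0, 0, 0, 0],
)

```text
t: 6.52
tcp_pos: [0.4817, -0.3096, 0.2031]
ee_rot: [0.716, -0.698, 0.001, -0.001]
force: [0.1, 0.4, -2.5]
gripper_width: 0.0122
```

```bash
python3 - <<'E'
from h import *
s,R=st(); d=shot('wrist','w5.png'); np.save('Rw.npy',d['R'])
# bar top plane 11 mm above grip -> z = tcp+0.0103
zt=s['tcp_pos'][2]-.0657+.076
hsv=cv2.cvtColor(d['pixels'].astype(np.uint8),cv2.COLOR_RGB2HSV); H,S,V=[hsv[...,i] for i in range(3)]
m=((H>=3)&(H<=17)&(S>140)&(V>40)); m[:,:280]=0; m[:,355:]=0; m[:200]=0
vs=[np.nonzero(m[:,u])[0] for u in range(305,326,3)]; print([(x.min(),x.max()) for x in vs if len(x)])
for row in (250,270,290,330,380):
    u=np.nonzero(m[row])[0]; a,b=ray(d,u.min(),row,zt),ray(d,u.max(),row,zt); c=(a+b)/2; print(row,u.min(),u.max(),(R.T@(c-s['tcp_pos'])*1e3).round(1))
E
```

```text
t 6.52 tcp [ 0.4817 -0.3096  0.2031] head -88.55 z [ 3.3e-03 -8.0e-04 -1.0e+00] F [ 0.15  0.41 -2.51] M [-0.026  0.033 -0.013] q [-0.241  0.242  0.889  1.739 -0.198  1.251 -0.85 ] w 0.0122
[(np.int64(239), np.int64(401)), (np.int64(239), np.int64(401)), (np.int64(239), np.int64(401)), (np.int64(239), np.int64(401)), (np.int64(239), np.int64(401)), (np.int64(239), np.int64(401)), (np.int64(239), np.int64(401))]
250 300 332 [ -0.1 -34.5 -10.2]
270 299 334 [  0.  -27.  -10.2]
290 299 333 [ -0.1 -19.3 -10.2]
330 300 332 [ -0.1  -2.9 -10.3]
380 300 331 [ -0.3  19.4 -10.4]
```

View pics/w5.png

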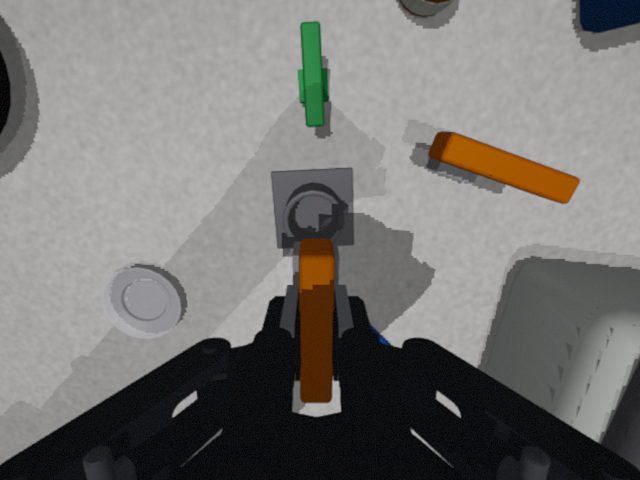

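```bash
python3 - <<'E'
from h import *
s,R=st(); d=dict(np.load('pics/w5.npz')); zt=s['tcp_pos'][2]-.0657+.076
f=lambda r,z:(R.T@(ray(d,316,r,z)-s['tcp_pos'])*1e3).round(1)
print(f(238.5,zt-.022),f(238.5,zt),f(401.5,zt))
im=d['pixels'].astype(np.uint8)[230:420,270:365,::-1]; cv2.imwrite('pics/c5.png',cv2.resize(np.clip(im.astype(float)*1.5,0,255).astype(np.uint8),(300,600),interpolation=cv2.INTER_CUBIC))
hs=cv2.cvtColor(d['pixels'].astype(np.uint8),cv2.COLOR_RGB2HSV); print([int(hs[r,316,2]) for r in range(236,300,2)])
E
```

```text
t 6.57 tcp [ 0.4809 -0.3088  0.2014] head -88.55 z [ 4.e-04  5.e-04 -1.e+00] F [ 0.47 -0.57 -2.62] M [0.07  0.048 0.015] q [-0.241  0.243  0.888  1.741 -0.199  1.251 -0.85 ] w 0.0120
[  0.7 -31.8  11.7] [  0.7 -38.9 -10.3] [  0.6  30.5 -10.3]
[38, 57, 83, 83, 83, 86, 82, 85, 83, 91, 120, 137, 145, 151, 149, 151, 149, 150, 148, 151, 151, 149, 151, 150, 134, 80, 83, 81, 81, 81, 82, 80]
```

View pics/c5.png

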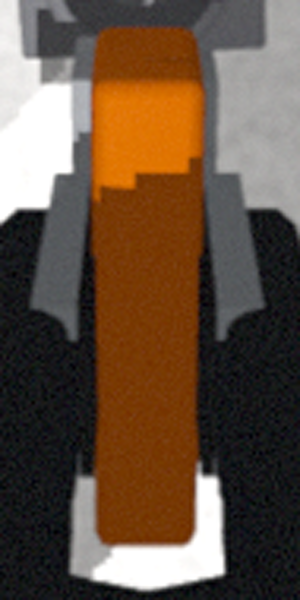

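The bar spans tool y from -32 to +30.5 mm, so the key is centred within 1 mm and upright. Carrying it to the red-tag nut.

Emit:
drive_tool(
  plan=[-3.97, -1.09, 0, 0, 0, 0, -3.97, -1.09, 0, 0, 0, 0, -3.97, -1.09, 0, 0, 0, 0, -3.97, -1.09, 0, 0, 0, 0, -3.97, -1.09, 0, 0, 0, 0, -3.97, -1.09, 0, 0, 0, 0, -3.97, -1.09, 0, 0, 0, 0, -3.97, -1.09, 0, 0, 0, 0, -3.97, -1.09, 0, 0, 0, 0, -3.97, -1.09, 0, 0, 0, -5],
)

```text
t: 7.4
tcp_pos: [0.5787, 0.0925, 0.1991]
ee_rot: [0.746, -0.666, -0.001, 0.002]
force: [0.8, -0.8, -1.6]
gripper_width: 0.0119
```

Emit:
drive_tool(
  plan=[0, 0, 0, 0, 0, -7.1, 0, 0, 0, 0, 0, -7.1, 0, 0, 0, 0, 0, -7.1, 0, 0, 0, 0, 0, -7.1, 0, 0, 0, 0, 0, -7.1, 0, 0, 0, 0, 0, -7.1, 0, 0, 0, 0, 0, -7.1, 0, 0, 0, 0, 0, -7.1, 0, 0, 0, 0, 0, -7.1, 0, 0, 0, 0, 0, -7.1],
)

```text
t: 8.23
tcp_pos: [0.5785, 0.0904, 0.1988]
ee_rot: [0.994, -0.106, -0.002, 0.001]
force: [-0.8, 0.1, -1.1]
gripper_width: 0.012
```

Emit:
drive_tool(
  plan=[0, 0, 0, 0, 0, -7.1, 0, 0, 0, 0, 0, -7.1, 0, 0, 0, 0, 0, -7.1, 0, 0, 0, 0, 0, -7.1, 0, 0, 0, 0, 0, -7.1, 0, 0, 0, 0, 0, -7.1, 0, 0, 0, 0, 0, -7.1, 0, 0, 0, 0, 0, -7.1, 0, 0, 0, 0, 0, 0, 0, 0, 0, 0, 0, 0],
)

```text
t: 9.07
tcp_pos: [0.5789, 0.0904, 0.1995]
ee_rot: [0.927, 0.375, -0.002, -0.0]
force: [0.1, 0.3, -1.9]
gripper_width: 0.0121
```

```bash
python3 - <<'E'
from h import *
s,R=st(); shot('wrist','w6.png'); shot('scene','s6.png'); togo((.580,.091,.203),45)
E
```

```text
t 9.07 tcp [0.5789 0.0904 0.1995] head 44.05 z [-3.2e-03 -9.0e-04 -1.0e+00] F [ 0.15  0.33 -1.9 ] M [ 0.05  -0.047  0.023] q [-0.524  0.221  0.373  1.692 -0.084  1.248  0.637] w 0.0121
t 9.17 tcp [0.5794 0.0904 0.2002] head 44.08 z [-1.9e-03 -6.0e-04 -1.0e+00] F [-0.14  0.03 -1.53] M [ 0.017  0.007 -0.038] q [-0.524  0.22   0.374  1.691 -0.084  1.248  0.638] w 0.0118
shift cm [ 0.08  0.   -0.28] turn -0.92
```

View pics/w6.png

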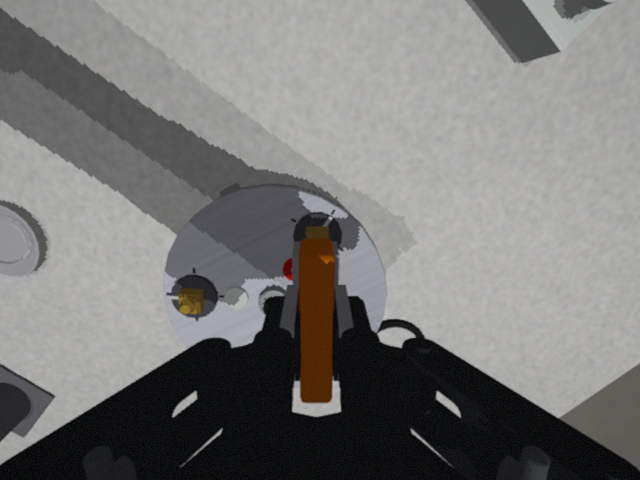

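View pics/s6.png

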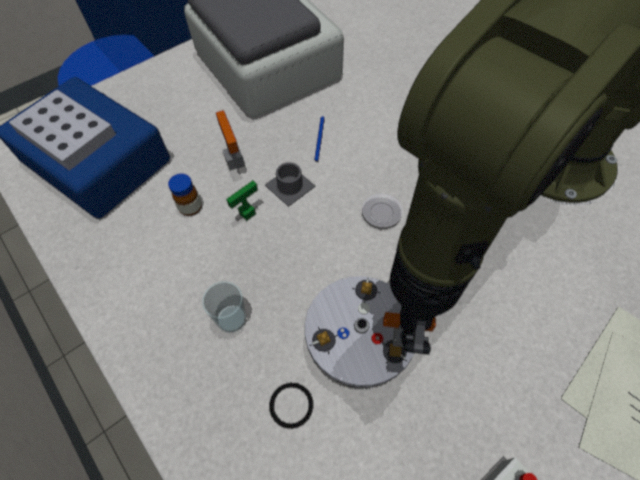

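The key is above the red-tag nut at (317,233) and lined up sideways. I'll lower to just above the tip, then go gently.

Emit:
drive_tool(
  plan=[0.08, 0, 1.2, 0, 0, -0.9, 0, 0, 1.2, 0, 0, 0, 0, 0, 0.8, 0, 0, 0, 0, 0, 0, 0, 0, 0, 0, 0, 0, 0, 0, 0],
)

```text
t: 9.58
tcp_pos: [0.5798, 0.0911, 0.168]
ee_rot: [0.923, 0.384, -0.001, -0.0]
force: [0.5, -0.1, -1.8]
gripper_width: 0.0121
```

```bash
python3 - <<'E'
from h import *
s,R=st()
E
```

```text
t 9.58 tcp [0.5798 0.0911 0.168 ] head 45.14 z [-2.2e-03 -7.0e-04 -1.0e+00] F [ 0.51 -0.06 -1.77] M [-0.024 -0.001  0.061] q [-0.519  0.247  0.369  1.727 -0.095  1.187  0.663] w 0.0121
```

Emit:
drive_tool(
  plan=[0, 0, 0.3, 0, 0, 0, 0, 0, 0.2, 0, 0, 0, 0, 0, 0, 0, 0, 0],
)

```text
t: 9.83
tcp_pos: [0.5806, 0.0912, 0.1642]
ee_rot: [0.923, 0.384, 0.0, -0.0]
force: [-1.4, -0.2, -1.5]
gripper_width: 0.0117
```

Emit:
drive_tool(
  plan=[0, 0, 0.2, 0, 0, 0, 0, 0, 0.2, 0, 0, 0, 0, 0, 0, 0, 0, 0],
)

```text
t: 10.08
tcp_pos: [0.5804, 0.0912, 0.16]
ee_rot: [0.923, 0.384, -0.0, -0.0]
force: [-0.1, -0.2, -1.8]
gripper_width: 0.0118
```

Emit:
drive_tool(
  plan=[0, 0, 0.2, 0, 0, 0, 0, 0, 0, 0, 0, 0],
)

```text
t: 10.25
tcp_pos: [0.5804, 0.0911, 0.158]
ee_rot: [0.923, 0.384, -0.0, -0.0]
force: [-0.5, 0.6, -1.2]
gripper_width: 0.0123
```

Emit:
drive_tool(
  plan=[0, 0, 0.2, 0, 0, 0, 0, 0, 0, 0, 0, 0],
)

```text
t: 10.42
tcp_pos: [0.5804, 0.0912, 0.156]
ee_rot: [0.923, 0.384, -0.0, -0.0]
force: [-0.1, -0.8, -1.0]
gripper_width: 0.0117
```

Emit:
drive_tool(
  plan=[0, 0, 0.2, 0, 0, 0, 0, 0, 0, 0, 0, 0],
)

```text
t: 10.58
tcp_pos: [0.5808, 0.091, 0.1543]
ee_rot: [0.923, 0.384, 0.0, 0.0]
force: [0.0, -0.4, -0.1]
gripper_width: 0.0119
```

Emit:
drive_tool(
  plan=[0, 0, 0.2, 0, 0, 0, 0, 0, 0, 0, 0, 0],
)

```text
t: 10.75
tcp_pos: [0.5809, 0.0909, 0.1523]
ee_rot: [0.923, 0.384, 0.0, 0.0]
force: [0.8, -1.2, 0.0]
gripper_width: 0.0122
```

Emit:
drive_tool(
  plan=[0, 0, 0.2, 0, 0, 0, 0, 0, 0, 0, 0, 0],
)

```text
t: 10.92
tcp_pos: [0.5809, 0.0909, 0.1502]
ee_rot: [0.923, 0.384, 0.0, 0.0]
force: [1.1, -1.7, -0.8]
gripper_width: 0.0122
```

```bash
python3 - <<'E'
from h import *
s,R=st()
E
```

```text
t 10.92 tcp [0.5809 0.0909 0.1502] head 45.15 z [ 8.e-04 -3.e-04 -1.e+00] F [ 1.07 -1.72 -0.81] M [-0.256 -0.406  0.025] q [-0.516  0.263  0.367  1.746 -0.102  1.15   0.669] w 0.0122
```

A sideways force along +tool y shows the nut is slightly that way, so I'll ease 1 mm over and go down.

Emit:
drive_tool(
  plan=[0, 0.1, 0, 0, 0, 0, 0, 0, 0.15, 0, 0, 0, 0, 0, 0, 0, 0, 0],
)

```text
t: 11.17
tcp_pos: [0.5812, 0.0906, 0.1487]
ee_rot: [0.923, 0.384, -0.0, -0.0]
force: [-0.8, -1.5, 1.1]
gripper_width: 0.0122
```

```bash
python3 - <<'E'
from h import *
s,R=st()
E
```

```text
t 11.17 tcp [0.5812 0.0906 0.1487] head 45.16 z [-3.e-04  2.e-04 -1.e+00] F [-0.76 -1.49  1.15] M [-0.117 -0.012 -0.012] q [-0.514  0.266  0.367  1.746 -0.104  1.149  0.672] w 0.0122
```

The socket end is at z≈0.083, below the square's top at 0.089, and the contact force is only about 3 N. So the key has dropped over the square. Turning clockwise in small steps, watching for the bite torque (about 0.12 N·m).

Emit:
drive_tool(
  plan=[0, 0, 0, 0, 0, 4, 0, 0, 0, 0, 0, 4, 0, 0, 0, 0, 0, 0],
)

```text
t: 11.42
tcp_pos: [0.5812, 0.0905, 0.1489]
ee_rot: [0.948, 0.318, 0.0, -0.0]
force: [0.2, -0.1, 0.3]
gripper_width: 0.012
```

```bash
cat > m.py <<'E'
from h import *
s,R=st(); 
M=[];F=[]
for i in range(3):
    M.append(s['moment'][2]);F.append(s['force']); cams.get_image('wrist'); s=status.get_state()
print('Mz',np.round(M,3),np.mean(M).round(3),'F',np.mean(F,0).round(2))
E
python3 m.py
```

```text
t 11.42 tcp [0.5812 0.0905 0.1489] head 37.06 z [-0.e+00  1.e-04 -1.e+00] F [ 0.16 -0.13  0.33] M [-0.083 -0.074 -0.001] q [-0.53   0.267  0.385  1.746 -0.109  1.149  0.535] w 0.0120
Mz [-0.001 -0.008 -0.049] -0.019 F [ 0.39 -0.93  0.2 ]
```

Emit:
drive_tool(
  plan=[0, 0, 0, 0, 0, 4, 0, 0, 0, 0, 0, 0],
)

```text
t: 11.73
tcp_pos: [0.5813, 0.0904, 0.1489]
ee_rot: [0.959, 0.285, 0.0, -0.0]
force: [0.0, 0.4, 0.3]
gripper_width: 0.0122
```

```bash
python3 m.py
```

```text
t 11.73 tcp [0.5813 0.0904 0.1489] head 33.12 z [ 1.e-04  1.e-04 -1.e+00] F [0.   0.39 0.27] M [-0.136 -0.077  0.021] q [-0.537  0.267  0.394  1.747 -0.112  1.149  0.468] w 0.0122
Mz [ 0.021 -0.014 -0.017] -0.003 F [ 0.12 -0.12  0.62]
```

Emit:
drive_tool(
  plan=[0, 0, 0, 0, 0, 4, 0, 0, 0, 0, 0, 0],
)

```text
t: 12.05
tcp_pos: [0.5813, 0.0904, 0.1489]
ee_rot: [0.968, 0.251, 0.0, -0.0]
force: [0.9, -0.7, 0.6]
gripper_width: 0.0118
```

```bash
python3 m.py
```

```text
t 12.05 tcp [0.5813 0.0904 0.1489] head 29.13 z [ 1.e-04  0.e+00 -1.e+00] F [ 0.85 -0.66  0.57] M [-0.132 -0.08  -0.01 ] q [-0.545  0.268  0.403  1.747 -0.114  1.149  0.401] w 0.0118
Mz [-0.01  -0.046  0.013] -0.014 F [ 0.37 -0.94  0.61]
```

Emit:
drive_tool(
  plan=[0, 0, 0, 0, 0, 3, 0, 0, 0, 0, 0, 0],
)

```text
t: 12.37
tcp_pos: [0.5813, 0.0904, 0.1489]
ee_rot: [0.974, 0.226, 0.0, 0.0]
force: [0.3, -1.4, 1.0]
gripper_width: 0.0121
```

```bash
python3 m.py
```

```text
t 12.37 tcp [0.5813 0.0904 0.1489] head 26.17 z [ 2.e-04 -1.e-04 -1.e+00] F [ 0.34 -1.39  1.04] M [-0.233 -0.112  0.003] q [-0.551  0.269  0.41   1.747 -0.116  1.149  0.351] w 0.0121
Mz [ 0.003 -0.006 -0.001] -0.001 F [ 0.42 -1.39  0.26]
```

Emit:
drive_tool(
  plan=[0, 0, 0, 0, 0, 3, 0, 0, 0, 0, 0, 0],
)

```text
t: 12.68
tcp_pos: [0.5813, 0.09, 0.1489]
ee_rot: [0.98, 0.201, -0.0, 0.0]
force: [0.5, -1.7, 0.1]
gripper_width: 0.0122
```

```bash
python3 m.py
```

```text
t 12.68 tcp [0.5813 0.09   0.1489] head 23.14 z [ 1.e-04 -5.e-04 -1.e+00] F [ 0.55 -1.72  0.11] M [-0.46  -0.135  0.031] q [-0.556  0.269  0.417  1.748 -0.118  1.15   0.3  ] w 0.0122
Mz [0.031 0.06  0.041] 0.044 F [ 0.54 -2.04  0.29]
```

Emit:
drive_tool(
  plan=[0, 0, 0, 0, 0, 3, 0, 0, 0, 0, 0, 0],
)

```text
t: 13.0
tcp_pos: [0.5812, 0.0898, 0.1488]
ee_rot: [0.985, 0.175, -0.0, 0.0]
force: [-0.0, -1.6, 0.5]
gripper_width: 0.0122
```

```bash
python3 m.py
```

```text
t 13.00 tcp [0.5812 0.0898 0.1488] head 20.13 z [-3.e-04 -9.e-04 -1.e+00] F [-0.05 -1.61  0.5 ] M [-0.839 -0.023  0.045] q [-0.562  0.27   0.424  1.748 -0.12   1.15   0.249] w 0.0122
Mz [ 0.045  0.052 -0.025] 0.024 F [ 0.04 -2.35  0.89]
```

Emit:
drive_tool(
  plan=[0, 0, 0, 0, 0, 3, 0, 0, 0, 0, 0, 0],
)

```text
t: 13.32
tcp_pos: [0.5811, 0.0897, 0.1488]
ee_rot: [0.989, 0.149, -0.0, 0.0]
force: [0.4, -3.6, 1.1]
gripper_width: 0.0123
```

```bash
python3 m.py
```

```text
t 13.32 tcp [0.5811 0.0897 0.1488] head 17.13 z [-4.e-04 -1.e-03 -1.e+00] F [ 0.35 -3.59  1.1 ] M [-1.12   0.047  0.054] q [-0.568  0.27   0.431  1.748 -0.122  1.15   0.199] w 0.0123
Mz [0.054 0.105 0.066] 0.075 F [ 0.29 -4.14  0.32]
```

Emit:
drive_tool(
  plan=[-0.03, 0.1, 0, 0, 0, 0, 0, 0, 0, 0, 0, 0],
)

```text
t: 13.63
tcp_pos: [0.5811, 0.0895, 0.1488]
ee_rot: [0.989, 0.15, -0.0, -0.0]
force: [-1.8, -4.1, 0.6]
gripper_width: 0.0121
```

```bash
python3 m.py; python3 - <<'E'
from h import *
d=shot('wrist','w7.png')
for r in (.014,.018):
  for a in (101.7,): print(proj(d,(.5815+r*np.cos(np.radians(a)),.0905+r*np.sin(np.radians(a)),.08)))
cv2.imwrite('pics/c7.png',cv2.resize(d['pixels'].astype(np.uint8)[180:280,250:390,::-1],(700,500),interpolation=cv2.INTER_CUBIC))
E
```

```text
t 13.63 tcp [0.5811 0.0895 0.1488] head 17.20 z [-3.e-04  4.e-04 -1.e+00] F [-1.77 -4.13  0.61] M [-0.994  0.156  0.035] q [-0.567  0.27   0.431  1.748 -0.123  1.15   0.201] w 0.0121
Mz [0.035 0.096 0.098] 0.077 F [-1.06 -3.77  0.49]
[320.60263957 237.30826411]
[321.29673044 230.68118381]
```

View pics/c7.png

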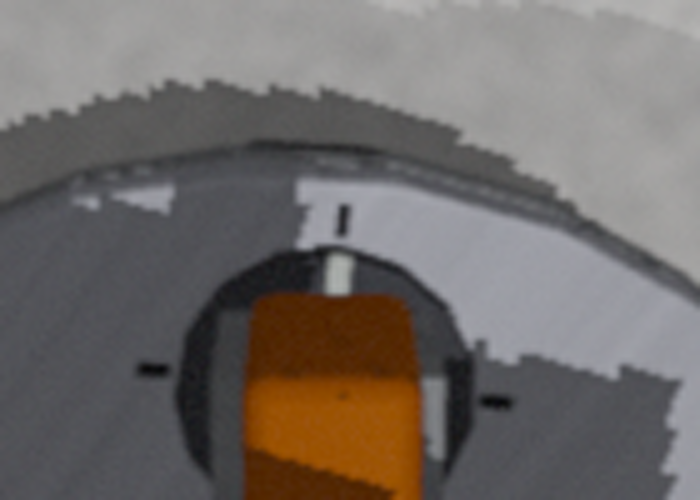

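Emit:
drive_tool(
  plan=[-0.03, 0.1, 0, 0, 0, 0, 0, 0, 0, 0, 0, 0, 0, 0, 0, 0, 0, 0],
)

```text
t: 14.08
tcp_pos: [0.5812, 0.0892, 0.1488]
ee_rot: [0.989, 0.149, 0.0, -0.001]
force: [-0.0, -2.2, 0.5]
gripper_width: 0.0122
```

```bash
python3 m.py
```

```text
t 14.08 tcp [0.5812 0.0892 0.1488] head 17.19 z [-1.e-04  1.e-03 -1.e+00] F [-0.04 -2.23  0.45] M [-0.433  0.208  0.058] q [-0.566  0.27   0.431  1.749 -0.124  1.15   0.202] w 0.0122
Mz [0.058 0.066 0.074] 0.066 F [-0.83 -2.    0.71]
```

Emit:
drive_tool(
  plan=[-0.03, 0.08, 0, 0, 0, 0, 0, 0, 0, 0, 0, 3, 0, 0, 0, 0, 0, 0],
)

```text
t: 14.48
tcp_pos: [0.5811, 0.0887, 0.1489]
ee_rot: [0.992, 0.123, 0.0, -0.001]
force: [-0.8, 0.4, -0.0]
gripper_width: 0.0118
```

```bash
python3 m.py
```

```text
t 14.48 tcp [0.5811 0.0887 0.1489] head 14.12 z [-1.0e-04  1.6e-03 -1.0e+00] F [-0.78  0.36 -0.01] M [0.184 0.26  0.124] q [-0.571  0.27   0.439  1.749 -0.126  1.15   0.152] w 0.0118
Mz [0.124 0.106 0.021] 0.083 F [-0.85  0.91  0.12]
```

Emit:
drive_tool(
  plan=[0, 0, 0, 0, 0, 3, 0, 0, 0, 0, 0, 0],
)

```text
t: 14.8
tcp_pos: [0.5811, 0.0886, 0.1488]
ee_rot: [0.995, 0.097, -0.0, -0.001]
force: [-2.9, 1.7, 0.6]
gripper_width: 0.0115
```

```bash
python3 m.py;  python3 - <<'E'
from h import *
d=shot('wrist','w8.png')
cv2.imwrite('pics/c8.png',cv2.resize(d['pixels'].astype(np.uint8)[180:280,250:390,::-1],(700,500),interpolation=cv2.INTER_CUBIC))
E
```

```text
t 14.80 tcp [0.5811 0.0886 0.1488] head 11.16 z [-1.0e-04  1.3e-03 -1.0e+00] F [-2.89  1.75  0.64] M [0.513 0.317 0.112] q [-0.577  0.271  0.446  1.749 -0.128  1.15   0.102] w 0.0115
Mz [0.112 0.082 0.067] 0.087 F [-1.91  2.18  0.45]
```

View pics/c8.png

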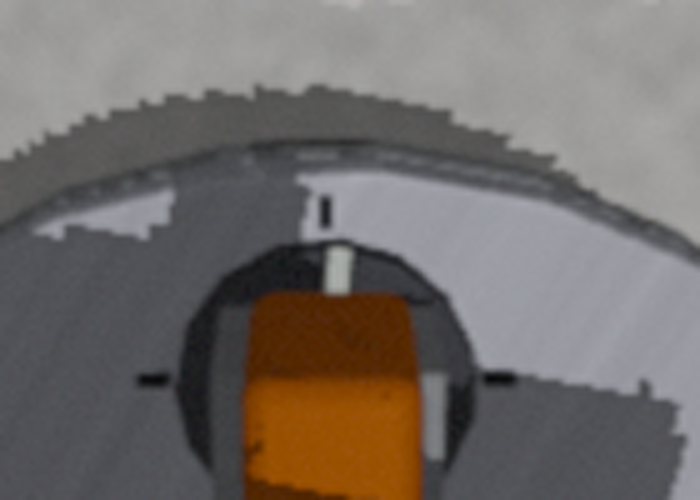

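```bash
cat > ang.py <<'E'
from h import *
def ang(d,line,L,Rr,T):
    # line: crop pts (inner,outer) on collar top .080; ticks L,R,T at .075
    g=lambda p,z: ray(d,250+p[0]/5-.4,180+p[1]/5-.4,z)[:2]
    l,r,t=[g(p,.075) for p in (L,Rr,T)]; c=(l+r)/2
    a=lambda v: np.degrees(np.arctan2(v[1],v[0]))
    i,o=[g(p,.080) for p in line]
    print('centre',c.round(4),'tick rad mm',np.linalg.norm(l-r)*500,'tickT ang',a(t-c).round(1),'LR perp',(a(r-l)+90).round(1)%360,'line ang ends',a(i-c).round(1),a(o-c).round(1),'rad',np.linalg.norm(o-c)*1e3,'=> cw turn',(a(t-c)-a(o-c)).round(1))
E
python3 - <<'E'
from ang import *
d7=dict(np.load('pics/w7.npz'));d8=dict(np.load('pics/w8.npz'))
ang(d7,((338,290),(341,255)),(153,370),(496,402),(343,220))
ang(d8,((338,290),(340,250)),(153,379),(498,379),(325,212))
E
```

```text
centre [0.5794 0.0899] tick rad mm 20.704268388889098 tickT ang 101.3 LR perp 101.5 line ang ends 100.8 101.2 rad 18.03322577342886 => cw turn 0.1
centre [0.5794 0.0899] tick rad mm 20.705586674129552 tickT ang 101.4 LR perp 101.3 line ang ends 94.7 95.8 rad 17.704486956095508 => cw turn 5.6
```

The screw angle can be read directly from the lid ticks. It is now 5.6° at tool heading 11.2°, and the bite was at about 17°. I'll keep turning in checked portions to about heading -73°.

Emit:
drive_tool(
  plan=[-0.04, -0.05, 0, 0, 0, 0, 0, 0, 0, 0, 0, 6, 0, 0, 0, 0, 0, 6, 0, 0, 0, 0, 0, 6, 0, 0, 0, 0, 0, 0],
)

```text
t: 15.42
tcp_pos: [0.5807, 0.0883, 0.1488]
ee_rot: [0.998, -0.061, 0.0, -0.0]
force: [-0.8, 2.3, 0.7]
gripper_width: 0.0119
```

```bash
python3 m.py
```

```text
t 15.42 tcp [0.5807 0.0883 0.1488] head -6.95 z [ 0.e+00  4.e-04 -1.e+00] F [-0.8   2.31  0.71] M [0.739 0.346 0.046] q [-0.614  0.274  0.489  1.752 -0.14   1.15  -0.204] w 0.0119
Mz [0.046 0.005 0.022] 0.024 F [-1.25  2.17  0.61]
```

Emit:
drive_tool(
  plan=[0, 0, 0, 0, 0, 6, 0, 0, 0, 0, 0, 6, 0, 0, 0, 0, 0, 6, 0, 0, 0, 0, 0, 0],
)

```text
t: 15.9
tcp_pos: [0.5804, 0.0882, 0.1487]
ee_rot: [0.977, -0.215, -0.0, -0.0]
force: [-2.7, 2.9, 1.4]
gripper_width: 0.0118
```

```bash
python3 m.py
```

```text
t 15.90 tcp [0.5804 0.0882 0.1487] head -24.86 z [-7.e-04  3.e-04 -1.e+00] F [-2.67  2.88  1.36] M [0.794 0.539 0.074] q [-0.65   0.279  0.533  1.753 -0.154  1.152 -0.505] w 0.0118
Mz [0.074 0.042 0.054] 0.057 F [-1.97  3.01  0.74]
```

Emit:
drive_tool(
  plan=[-0.08, -0.07, 0, 0, 0, 0, 0, 0, 0, 0, 0, 6, 0, 0, 0, 0, 0, 6, 0, 0, 0, 0, 0, 0],
)

```text
t: 16.38
tcp_pos: [0.5802, 0.0885, 0.1488]
ee_rot: [0.949, -0.317, -0.0, 0.0]
force: [-2.8, 1.2, 1.9]
gripper_width: 0.0117
```

```bash
python3 m.py; python3 - <<'E'
from h import *
d=shot('wrist','w9.png')
cv2.imwrite('pics/c9.png',cv2.resize(d['pixels'].astype(np.uint8)[180:280,250:390,::-1],(700,500),interpolation=cv2.INTER_CUBIC))
E
```

```text
t 16.38 tcp [0.5802 0.0885 0.1488] head -36.91 z [-2.e-04 -6.e-04 -1.e+00] F [-2.83  1.15  1.86] M [0.466 0.559 0.001] q [-0.676  0.282  0.563  1.755 -0.162  1.152 -0.709] w 0.0117
Mz [0.001 0.07  0.   ] 0.024 F [-2.15  1.33  0.83]
```

View pics/c9.png

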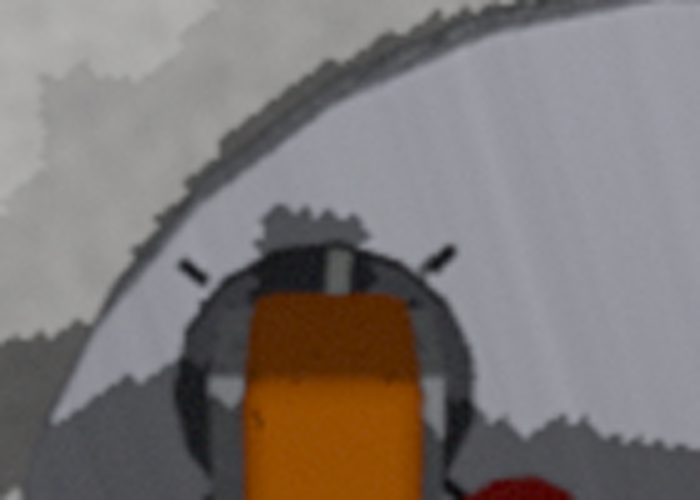

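Emit:
drive_tool(
  plan=[-0.06, 0, 0, 0, 0, 6, 0, 0, 0, 0, 0, 6, 0, 0, 0, 0, 0, 6, 0, 0, 0, 0, 0, 6, 0, 0, 0, 0, 0, 6, 0, 0, 0, 0, 0, 0],
)

```text
t: 17.08
tcp_pos: [0.5797, 0.0888, 0.1488]
ee_rot: [0.834, -0.551, 0.0, 0.0]
force: [-2.4, 2.3, 1.2]
gripper_width: 0.0119
```

```bash
python3 m.py; python3 - <<'E'
from h import *
d=shot('wrist','w10.png')
cv2.imwrite('pics/c10.png',cv2.resize(d['pixels'].astype(np.uint8)[180:280,250:390,::-1],(700,500),interpolation=cv2.INTER_CUBIC))
E
```

```text
t 17.08 tcp [0.5797 0.0888 0.1488] head -66.90 z [-4.e-04 -7.e-04 -1.e+00] F [-2.38  2.28  1.18] M [0.217 0.674 0.047] q [-0.741  0.292  0.64   1.758 -0.188  1.154 -1.212] w 0.0119
Mz [0.047 0.114 0.069] 0.076 F [-2.27  1.18  0.69]
```

View pics/c10.png

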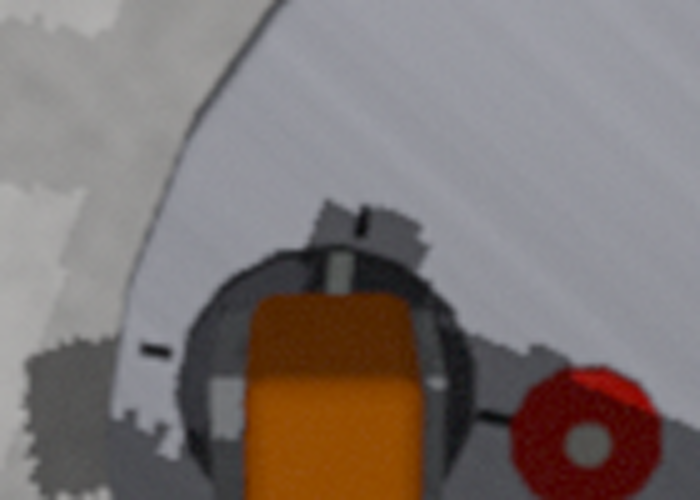

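```bash
python3 - <<'E'
from ang import *
d=dict(np.load('pics/w10.npz'))
# T tick here is the +90cw tick; L is the outward tick
ang(d,((339,290),(342,253)),(157,350),(492,415),(363,221))
E
```

```text
centre [0.5795 0.0901] tick rad mm 20.532606191434304 tickT ang 11.0 LR perp 11.6 line ang ends 16.5 17.1 rad 17.854036018663574 => cw turn -6.1
```

The line is 6° short of the quarter tick, so one more 6° step.

Emit:
drive_tool(
  plan=[-0.02, 0, 0, 0, 0, 6, 0, 0, 0, 0, 0, 0, 0, 0, 0, 0, 0, 0],
)

```text
t: 17.53
tcp_pos: [0.5797, 0.089, 0.1488]
ee_rot: [0.806, -0.592, 0.0, 0.0]
force: [-3.1, -0.1, 0.5]
gripper_width: 0.0119
```

```bash
python3 m.py; python3 - <<'E'
from h import *
d=shot('wrist','w11.png')
cv2.imwrite('pics/c11.png',cv2.resize(d['pixels'].astype(np.uint8)[180:280,250:390,::-1],(700,500),interpolation=cv2.INTER_CUBIC))
E
```

```text
t 17.53 tcp [0.5797 0.089  0.1488] head -72.65 z [-2.e-04 -6.e-04 -1.e+00] F [-3.15 -0.11  0.47] M [0.02  0.73  0.038] q [-0.754  0.294  0.656  1.758 -0.194  1.155 -1.308] w 0.0119
Mz [0.038 0.043 0.066] 0.049 F [-2.99  0.31  0.59]
```

View pics/c11.png

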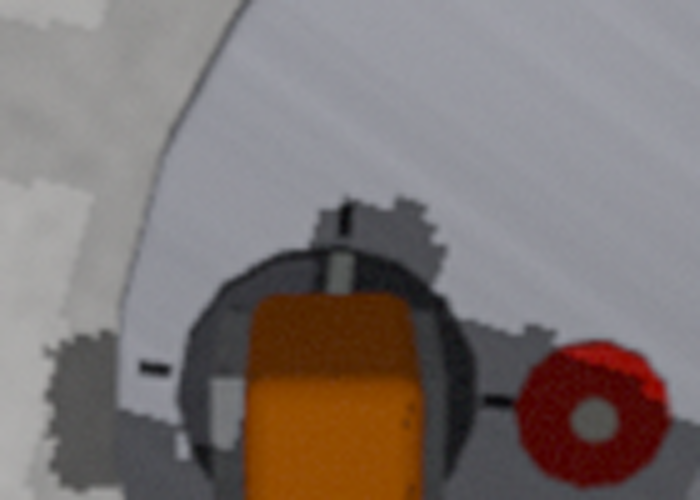

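The one-dot screw's line is at the quarter tick to within about 1°. I'll relieve the torque and lift.

Emit:
drive_tool(
  plan=[0, 0, 0, 0, 0, -5, 0, 0, -0.5, 0, 0, 0, 0, 0, -0.8, 0, 0, 0, 0, 0, -1.2, 0, 0, 0, 0, 0, -1.5, 0, 0, 0, 0, 0, -1, 0, 0, 0, 0, 0, 0, 0, 0, 0, 0, 0, 0, 0, 0, 0],
)

```text
t: 18.4
tcp_pos: [0.5805, 0.0896, 0.2]
ee_rot: [0.83, -0.558, 0.001, -0.001]
force: [0.5, -0.3, -1.3]
gripper_width: 0.0119
```

```bash
python3 - <<'E'
from h import *
togo((.651,.0095,.2),78); d=shot('wrist','w12.png')
E
```

```text
t 18.40 tcp [0.5805 0.0896 0.2   ] head -67.87 z [ 2.4e-03  9.0e-04 -1.0e+00] F [ 0.51 -0.31 -1.34] M [-0.052  0.066  0.004] q [-0.758  0.244  0.654  1.701 -0.156  1.247 -1.254] w 0.0119
shift cm [ 1.008e+01 -3.510e+00  1.000e-02] turn -145.87
```

View pics/w12.png

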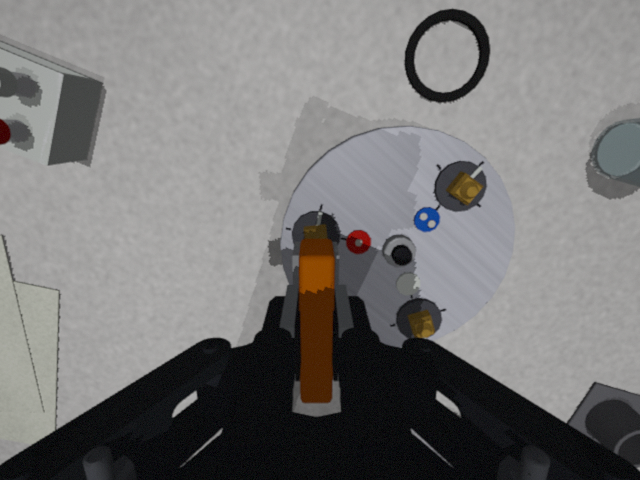

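```bash
python3 - <<'E'
from h import *
d=dict(np.load('pics/w12.npz')); im=d['pixels'].astype(np.uint8)[:,:,::-1]
a=cv2.resize(im[156:216,432:492],(480,480),interpolation=cv2.INTER_CUBIC); b=cv2.resize(im[196,0:1] if 0 else im[195:255,285:325],(320,480),interpolation=cv2.INTER_CUBIC)
cv2.imwrite('pics/c12.png',np.clip(np.hstack([a,b]).astype(float)*1.4,0,255).astype(np.uint8))
E
```

```text
(no output)
```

View pics/c12.png

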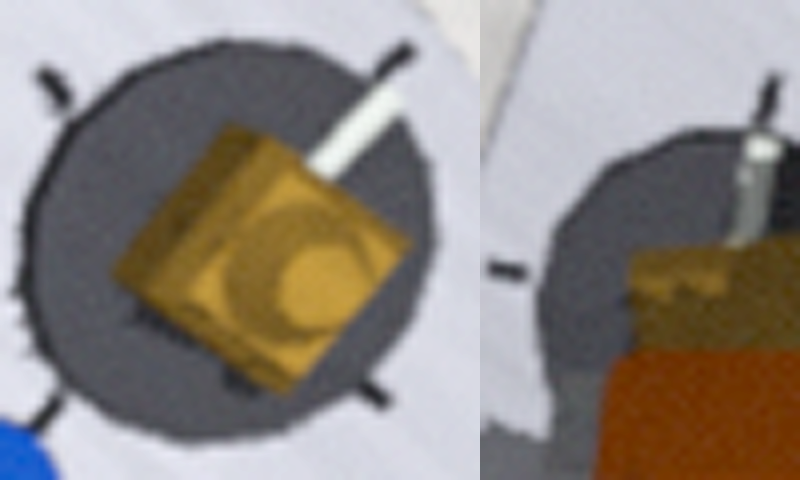

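```bash
python3 - <<'E'
from h import *
d=dict(np.load('pics/w12.npz')); g=lambda p,z: ray(d,432+p[0]/8-.44,156+p[1]/8-.44,z)[:2]
a=lambda v: np.degrees(np.arctan2(v[1],v[0]))
o,i,l,r=[g(p,.075) for p in ((395,60),(50,410),(52,88),(372,393))]
print('centres',(o+i)/2,(l+r)/2,'outward',a(o-i),'perp',a(r-l)+90, 'rad',np.linalg.norm(o-i)/2)
c=((o+i)+(l+r))/4
print('line',a(g((390,100),.08)-c),a(g((320,170),.08)-c))
p,q,s=[g(x,.089) for x in ((412,240),(288,392),(262,133))]
print('edges',a(p-q)%90,a(p-s)%90,np.linalg.norm(p-q)*1e3,np.linalg.norm(p-s)*1e3,'ctr',(q+s)/2)
t=g((322,285),.098); print('tip',t)
g2=lambda p,z: ray(d,285+(p[0]-480)/8-.44,195+p[1]/8-.44,z)[:2]
cr=np.array([.5795,.0900]); print('red tick',a(g2((768,100),.075)-cr),'red line',a(g2((762,150),.08)-cr),a(g2((742,240),.08)-cr))
E
```

```text
centres [0.65077717 0.00925924] [0.65024841 0.00944545] outward -18.636047340651164 perp -18.527503011768687 rad 0.02055218456949584
line -19.21327633010909 -19.404514155092723
edges 78.20906371353958 79.07727823937269 15.643312201728255 16.297992174242044 ctr [0.65060217 0.00994638]
tip [0.65054663 0.00973171]
red tick 12.060819033692157 red line 11.964297754923868 13.89596850838304
```

The blue-tag nut is at (0.6506,0.0096) with flats at 78.6°. The red line reads 90° against its tick. Moving over and rotating to heading 78.6°.

Emit:
drive_tool(
  plan=[3.36, -1.17, 0, 0, 0, 0, 3.36, -1.17, 0, 0, 0, 0, 3.36, -1.17, 0, 0, 0, 0, 0, 0, 0, 0, 0, -7, 0, 0, 0, 0, 0, -7, 0, 0, 0, 0, 0, -7, 0, 0, 0, 0, 0, -7, 0, 0, 0, 0, 0, -7, 0, 0, 0, 0, 0, -7, 0, 0, 0, 0, 0, -7],
)

```text
t: 19.28
tcp_pos: [0.6497, 0.0094, 0.1975]
ee_rot: [0.987, -0.161, -0.001, 0.0]
force: [0.3, -1.0, -1.4]
gripper_width: 0.012
```

Emit:
drive_tool(
  plan=[0, 0, 0, 0, 0, -7, 0, 0, 0, 0, 0, -7, 0, 0, 0, 0, 0, -7, 0, 0, 0, 0, 0, -7, 0, 0, 0, 0, 0, -7, 0, 0, 0, 0, 0, -7, 0, 0, 0, 0, 0, -7, 0, 0, 0, 0, 0, -7, 0, 0, 0, 0, 0, -7, 0, 0, 0, 0, 0, -7],
)

```text
t: 20.12
tcp_pos: [0.6497, 0.0094, 0.1974]
ee_rot: [0.901, 0.434, -0.001, -0.0]
force: [0.5, -0.8, -2.3]
gripper_width: 0.012
```

Emit:
drive_tool(
  plan=[0, 0, 0, 0, 0, -7, 0, 0, 0, 0, 0, -7, 0, 0, 0, 0, 0, -7, 0, 0, 0, 0, 0, -6, 0, 0, 0, 0, 0, 0, 0, 0, 0, 0, 0, 0],
)

```text
t: 20.62
tcp_pos: [0.6498, 0.0093, 0.1978]
ee_rot: [0.777, 0.629, -0.001, -0.0]
force: [-0.2, -0.3, -2.6]
gripper_width: 0.012
```

```bash
python3 - <<'E'
from h import *
togo((.651,.0095,.168),78.6); d=shot('wrist','w13.png')
E
```

```text
t 20.62 tcp [0.6498 0.0093 0.1978] head 77.97 z [-0.0015  0.     -1.    ] F [-0.23 -0.34 -2.59] M [-0.03  -0.011 -0.041] q [-0.266  0.351  0.269  1.527 -0.096  1.278  1.375] w 0.0120
shift cm [0.05 0.11 2.98] turn -0.63
```

View pics/w13.png

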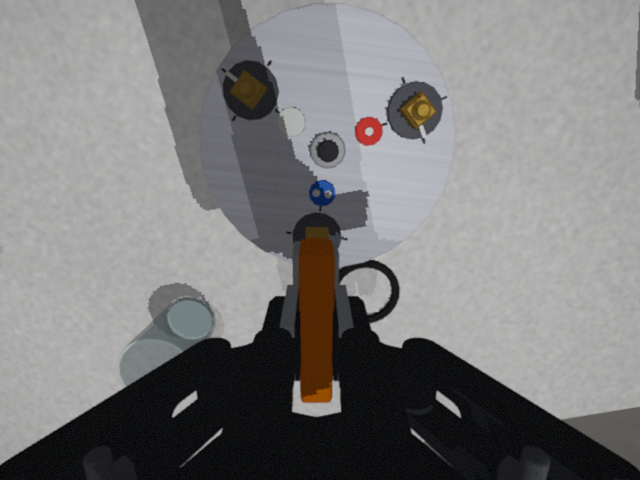

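Emit:
drive_tool(
  plan=[0.03, 0.13, 1.2, 0, 0, -0.6, 0, 0, 1.2, 0, 0, 0, 0, 0, 0.8, 0, 0, 0, 0, 0, 0.4, 0, 0, 0, 0, 0, 0, 0, 0, 0],
)

```text
t: 21.08
tcp_pos: [0.6504, 0.0095, 0.1605]
ee_rot: [0.773, 0.634, -0.002, -0.001]
force: [0.2, 0.1, -0.3]
gripper_width: 0.012
```

Emit:
drive_tool(
  plan=[0, 0, 0.2, 0, 0, 0, 0, 0, 0.2, 0, 0, 0, 0, 0, 0, 0, 0, 0],
)

```text
t: 21.33
tcp_pos: [0.6517, 0.0094, 0.1588]
ee_rot: [0.773, 0.634, 0.0, 0.0]
force: [0.4, -1.1, -2.1]
gripper_width: 0.0117
```

Emit:
drive_tool(
  plan=[0, 0, 0.2, 0, 0, 0, 0, 0, 0, 0, 0, 0],
)

```text
t: 21.5
tcp_pos: [0.6516, 0.0094, 0.1569]
ee_rot: [0.773, 0.634, 0.0, 0.0]
force: [0.3, 0.3, -1.1]
gripper_width: 0.012
```

Emit:
drive_tool(
  plan=[0, 0, 0.2, 0, 0, 0, 0, 0, 0, 0, 0, 0],
)

```text
t: 21.67
tcp_pos: [0.6515, 0.0094, 0.1546]
ee_rot: [0.773, 0.634, -0.0, -0.0]
force: [-0.2, -0.0, -0.9]
gripper_width: 0.012
```

```bash
python3 m.py
```

```text
t 21.67 tcp [0.6515 0.0094 0.1546] head 78.75 z [-2.e-04  1.e-04 -1.e+00] F [-0.18 -0.03 -0.95] M [ 0.063 -0.057  0.009] q [-0.261  0.385  0.262  1.572 -0.105  1.199  1.395] w 0.0120
Mz [ 0.009 -0.028  0.006] -0.004 F [-0.38  0.18 -1.48]
```

Emit:
drive_tool(
  plan=[0, 0, 0.2, 0, 0, 0, 0, 0, 0, 0, 0, 0],
)

```text
t: 21.98
tcp_pos: [0.6515, 0.0094, 0.1525]
ee_rot: [0.773, 0.634, -0.0, -0.0]
force: [-0.5, 0.4, -1.1]
gripper_width: 0.0121
```

Emit:
drive_tool(
  plan=[0, 0, 0.2, 0, 0, 0, 0, 0, 0, 0, 0, 0],
)

```text
t: 22.15
tcp_pos: [0.6514, 0.0094, 0.1504]
ee_rot: [0.773, 0.634, -0.0, -0.0]
force: [0.0, 0.9, -2.0]
gripper_width: 0.0119
```

Emit:
drive_tool(
  plan=[0, 0, 0.2, 0, 0, 0, 0, 0, 0, 0, 0, 0],
)

```text
t: 22.32
tcp_pos: [0.6518, 0.0094, 0.1488]
ee_rot: [0.773, 0.634, 0.0, 0.0]
force: [0.2, 0.2, 0.9]
gripper_width: 0.012
```

```bash
python3 m.py
```

```text
t 22.32 tcp [0.6518 0.0094 0.1488] head 78.75 z [ 4.e-04  1.e-04 -1.e+00] F [0.24 0.22 0.94] M [-0.023  0.009  0.016] q [-0.261  0.389  0.261  1.578 -0.106  1.188  1.396] w 0.0120
Mz [ 0.016  0.019 -0.014] 0.007 F [-0.02  0.07  0.21]
```

The key dropped cleanly over the square, with about 2 N contact and no sideways force. Turning through the play.

Emit:
drive_tool(
  plan=[0, 0, 0, 0, 0, 5, 0, 0, 0, 0, 0, 5, 0, 0, 0, 0, 0, 3, 0, 0, 0, 0, 0, 0],
)

```text
t: 22.8
tcp_pos: [0.6518, 0.0093, 0.1491]
ee_rot: [0.84, 0.542, 0.0, 0.0]
force: [0.5, -0.5, 0.1]
gripper_width: 0.0121
```

```bash
python3 m.py
```

```text
t 22.80 tcp [0.6518 0.0093 0.1491] head 65.69 z [ 5.e-04 -1.e-04 -1.e+00] F [ 0.51 -0.51  0.14] M [-0.004 -0.019 -0.001] q [-0.29   0.392  0.299  1.579 -0.121  1.189  1.18 ] w 0.0121
Mz [-0.001  0.052 -0.011] 0.013 F [-0.02 -0.54 -0.26]
```

Emit:
drive_tool(
  plan=[0, 0, 0, 0, 0, 3, 0, 0, 0, 0, 0, 0],
)

```text
t: 23.12
tcp_pos: [0.6517, 0.0093, 0.149]
ee_rot: [0.854, 0.521, 0.0, 0.0]
force: [0.1, 1.0, 0.2]
gripper_width: 0.012
```

```bash
python3 m.py
```

```text
t 23.12 tcp [0.6517 0.0093 0.149 ] head 62.73 z [ 4.e-04  0.e+00 -1.e+00] F [0.12 1.02 0.2 ] M [-0.068 -0.017  0.03 ] q [-0.296  0.392  0.307  1.579 -0.125  1.189  1.131] w 0.0120
Mz [ 0.03  0.01 -0.02] 0.007 F [ 0.38 -0.04  0.3 ]
```

Emit:
drive_tool(
  plan=[0, 0, 0, 0, 0, 3, 0, 0, 0, 0, 0, 0],
)

```text
t: 23.43
tcp_pos: [0.6517, 0.0093, 0.1489]
ee_rot: [0.867, 0.498, 0.0, 0.0]
force: [-0.5, -1.0, 1.2]
gripper_width: 0.0123
```

```bash
python3 m.py
```

```text
t 23.43 tcp [0.6517 0.0093 0.1489] head 59.74 z [ 3.e-04  0.e+00 -1.e+00] F [-0.47 -1.03  1.17] M [-0.162 -0.023 -0.031] q [-0.302  0.393  0.315  1.58  -0.128  1.189  1.081] w 0.0123
Mz [-0.031  0.032 -0.004] -0.001 F [ 0.   -0.74 -0.2 ]
```

Emit:
drive_tool(
  plan=[0, 0, 0, 0, 0, 3, 0, 0, 0, 0, 0, 0],
)

```text
t: 23.75
tcp_pos: [0.6517, 0.0093, 0.1489]
ee_rot: [0.88, 0.475, 0.0, 0.0]
force: [1.1, -0.8, 0.2]
gripper_width: 0.0119
```

```bash
python3 m.py
```

```text
t 23.75 tcp [0.6517 0.0093 0.1489] head 56.74 z [ 3.e-04 -1.e-04 -1.e+00] F [ 1.06 -0.83  0.24] M [-0.111 -0.08   0.012] q [-0.309  0.394  0.324  1.58  -0.132  1.189  1.031] w 0.0119
Mz [0.012 0.022 0.043] 0.026 F [ 0.81 -0.61  0.27]
```

Emit:
drive_tool(
  plan=[0, 0, 0, 0, 0, 3, 0, 0, 0, 0, 0, 0],
)

```text
t: 24.07
tcp_pos: [0.6517, 0.0093, 0.1489]
ee_rot: [0.892, 0.452, 0.0, 0.0]
force: [-0.4, 0.2, 0.3]
gripper_width: 0.0121
```

```bash
python3 m.py
```

```text
t 24.07 tcp [0.6517 0.0093 0.1489] head 53.75 z [ 3.e-04 -1.e-04 -1.e+00] F [-0.41  0.22  0.33] M [-0.181 -0.135  0.015] q [-0.316  0.395  0.333  1.58  -0.136  1.189  0.982] w 0.0121
Mz [0.015 0.022 0.035] 0.024 F [ 0.37 -0.56  0.06]
```

Emit:
drive_tool(
  plan=[0, 0, 0, 0, 0, 3, 0, 0, 0, 0, 0, 0],
)

```text
t: 24.38
tcp_pos: [0.652, 0.0094, 0.149]
ee_rot: [0.904, 0.429, 0.0, 0.0]
force: [2.0, -0.5, 0.5]
gripper_width: 0.0121
```

```bash
python3 m.py
```

```text
t 24.38 tcp [0.652  0.0094 0.149 ] head 50.75 z [ 0.001  0.    -1.   ] F [ 1.98 -0.47  0.52] M [-0.138 -0.391 -0.013] q [-0.323  0.395  0.341  1.58  -0.139  1.189  0.932] w 0.0121
Mz [-0.013  0.019 -0.001] 0.002 F [ 1.96 -0.36  0.33]
```

Emit:
drive_tool(
  plan=[0, 0, 0, 0, 0, 3, 0, 0, 0, 0, 0, 0],
)

```text
t: 24.7
tcp_pos: [0.652, 0.0092, 0.149]
ee_rot: [0.914, 0.405, 0.0, 0.0]
force: [2.4, -1.5, 0.7]
gripper_width: 0.0121
```

```bash
python3 m.py; python3 - <<'E'
from h import *
d=shot('scene','s14.png'); cv2.imwrite('pics/cs14.png',cv2.resize(d['pixels'].astype(np.uint8)[270:390,260:420,::-1],(800,600),interpolation=cv2.INTER_CUBIC))
E
```

```text
t 24.70 tcp [0.652  0.0092 0.149 ] head 47.75 z [ 1.e-03 -2.e-04 -1.e+00] F [ 2.45 -1.46  0.69] M [-0.318 -0.566  0.061] q [-0.329  0.396  0.35   1.581 -0.143  1.189  0.883] w 0.0121
Mz [0.061 0.1   0.046] 0.069 F [ 2.97 -1.21  0.1 ]
```

View pics/cs14.png

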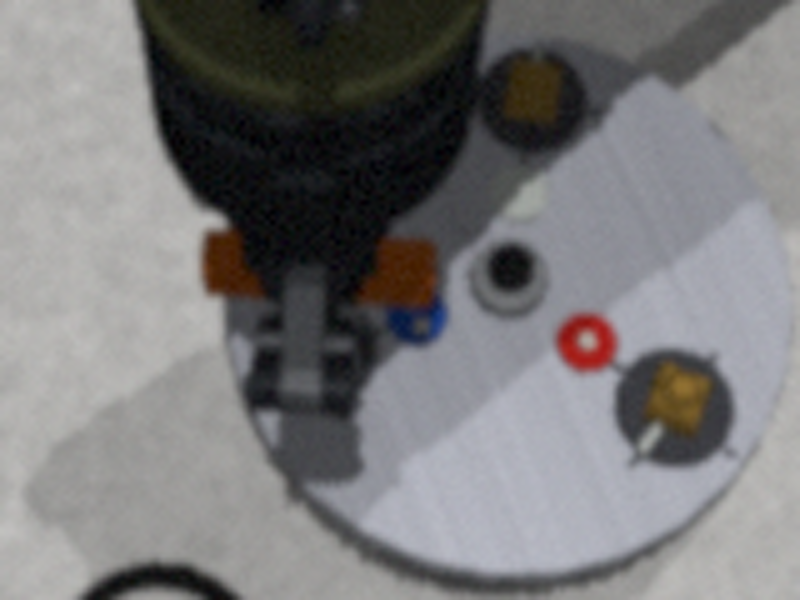

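The bite is at heading about 48°. I'll ease sideways to relieve the load and turn in checked portions.

Emit:
drive_tool(
  plan=[0.04, 0.1, 0, 0, 0, 0, 0, 0, 0, 0, 0, 5, 0, 0, 0, 0, 0, 6, 0, 0, 0, 0, 0, 0],
)

```text
t: 25.23
tcp_pos: [0.6522, 0.0089, 0.1487]
ee_rot: [0.949, 0.314, -0.001, -0.0]
force: [0.4, -0.7, 1.1]
gripper_width: 0.012
```

```bash
python3 m.py
```

```text
t 25.23 tcp [0.6522 0.0089 0.1487] head 36.64 z [-1.1e-03 -1.0e-04 -1.0e+00] F [ 0.35 -0.69  1.12] M [-0.249 -0.198  0.05 ] q [-0.353  0.401  0.383  1.579 -0.158  1.192  0.7  ] w 0.0120
Mz [0.05  0.062 0.022] 0.045 F [ 0.27 -0.8   0.62]
```

Emit:
drive_tool(
  plan=[0, 0, 0, 0, 0, 6, 0, 0, 0, 0, 0, 6, 0, 0, 0, 0, 0, 0],
)

```text
t: 25.63
tcp_pos: [0.6522, 0.0088, 0.1487]
ee_rot: [0.977, 0.214, -0.001, 0.0]
force: [-0.4, -0.4, 1.6]
gripper_width: 0.0123
```

```bash
python3 m.py
```

```text
t 25.63 tcp [0.6522 0.0088 0.1487] head 24.72 z [-1.e-03 -2.e-04 -1.e+00] F [-0.37 -0.41  1.55] M [-0.386  0.02   0.006] q [-0.38   0.405  0.418  1.581 -0.173  1.194  0.503] w 0.0123
Mz [0.006 0.026 0.083] 0.038 F [-0.34 -1.25  0.93]
```

Emit:
drive_tool(
  plan=[0, 0, 0, 0, 0, 6, 0, 0, 0, 0, 0, 6, 0, 0, 0, 0, 0, 6, 0, 0, 0, 0, 0, 6, 0, 0, 0, 0, 0, 0],
)

```text
t: 26.2
tcp_pos: [0.652, 0.0086, 0.1485]
ee_rot: [1.0, 0.006, -0.001, 0.0]
force: [-0.8, -1.3, 1.8]
gripper_width: 0.0123
```

```bash
python3 m.py
```

```text
t 26.20 tcp [0.652  0.0086 0.1485] head 0.74 z [-1.5e-03 -6.0e-04 -1.0e+00] F [-0.83 -1.34  1.81] M [-0.576  0.401  0.074] q [-0.435  0.415  0.49   1.583 -0.205  1.197  0.109] w 0.0123
Mz [0.074 0.053 0.071] 0.066 F [-1.38 -2.08  1.46]
```

Emit:
drive_tool(
  plan=[0, 0, 0, 0, 0, 6, 0, 0, 0, 0, 0, 6, 0, 0, 0, 0, 0, 6, 0, 0, 0, 0, 0, 6, 0, 0, 0, 0, 0, 0],
)

```text
t: 26.77
tcp_pos: [0.6518, 0.0085, 0.1485]
ee_rot: [0.979, -0.202, -0.001, 0.0]
force: [-3.2, -3.2, 1.2]
gripper_width: 0.0121
```

```bash
python3 m.py;  python3 - <<'E'
from h import *
d=shot('wrist','w15.png')
E
```

```text
t 26.77 tcp [0.6518 0.0085 0.1485] head -23.26 z [-2.1e-03 -6.0e-04 -1.0e+00] F [-3.17 -3.15  1.22] M [-0.727  0.781  0.045] q [-0.49   0.427  0.565  1.585 -0.239  1.201 -0.284] w 0.0121
Mz [0.045 0.083 0.081] 0.07 F [-2.9  -3.27  1.14]
```

View pics/w15.png

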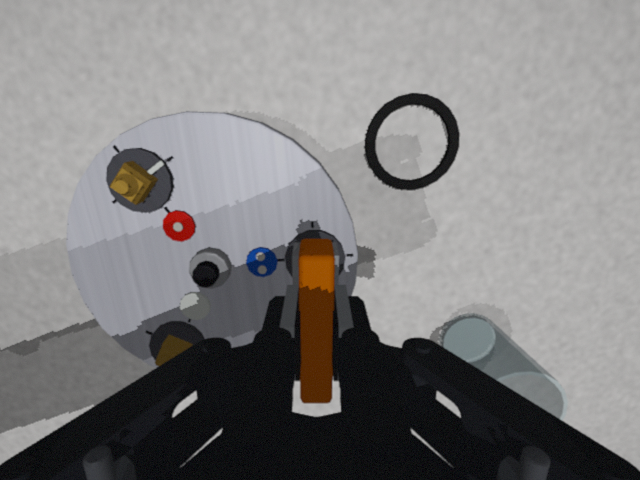

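Emit:
drive_tool(
  plan=[-0.04, 0.1, 0, 0, 0, 6, 0, 0, 0, 0, 0, 6, 0, 0, 0, 0, 0, 6, 0, 0, 0, 0, 0, 6, 0, 0, 0, 0, 0, 0],
)

```text
t: 27.38
tcp_pos: [0.6514, 0.0085, 0.1485]
ee_rot: [0.916, -0.401, -0.001, 0.0]
force: [-4.6, -2.3, 2.0]
gripper_width: 0.0122
```

```bash
python3 m.py
```

```text
t 27.38 tcp [0.6514 0.0085 0.1485] head -47.26 z [-1.2e-03  2.0e-04 -1.0e+00] F [-4.63 -2.29  1.95] M [-0.569  1.063  0.1  ] q [-0.547  0.441  0.642  1.589 -0.277  1.206 -0.675] w 0.0122
Mz [0.1   0.084 0.1  ] 0.094 F [-4.24 -2.38  1.76]
```

Emit:
drive_tool(
  plan=[0, 0, 0, 0, 0, 6, 0, 0, 0, 0, 0, 6, 0, 0, 0, 0, 0, 6, 0, 0, 0, 0, 0, 6, 0, 0, 0, 0, 0, 0],
)

```text
t: 27.95
tcp_pos: [0.6511, 0.0086, 0.1484]
ee_rot: [0.813, -0.583, -0.001, 0.0]
force: [-5.8, -1.1, 1.8]
gripper_width: 0.0119
```

```bash
python3 m.py
```

```text
t 27.95 tcp [0.6511 0.0086 0.1484] head -71.30 z [-1.9e-03  5.0e-04 -1.0e+00] F [-5.84 -1.08  1.78] M [-0.483  1.326  0.062] q [-0.603  0.46   0.722  1.591 -0.319  1.213 -1.064] w 0.0119
Mz [0.062 0.093 0.102] 0.086 F [-5.22 -2.09  1.29]
```

Emit:
drive_tool(
  plan=[0, 0.15, 0, 0, 0, 6, 0, 0, 0, 0, 0, 6, 0, 0, 0, 0, 0, 6, 0, 0, 0, 0, 0, 6, 0, 0, 0, 0, 0, 0],
)

```text
t: 28.52
tcp_pos: [0.6505, 0.0088, 0.1486]
ee_rot: [-0.674, 0.738, 0.0, 0.0]
force: [-3.2, 1.0, 1.1]
gripper_width: 0.0118
```

```bash
python3 m.py
```

```text
t 28.52 tcp [0.6505 0.0088 0.1486] head -95.20 z [ 1.e-04  1.e-03 -1.e+00] F [-3.19  1.01  1.09] M [-0.177  0.866  0.033] q [-0.662  0.481  0.806  1.596 -0.365  1.221 -1.448] w 0.0118
Mz [0.033 0.097 0.085] 0.071 F [-3.06  0.52  0.83]
```

Emit:
drive_tool(
  plan=[0, 0.05, 0, 0, 0, 6, 0, 0, 0, 0, 0, 6, 0, 0, 0, 0, 0, 6, 0, 0, 0, 0, 0, 6, 0, 0, 0, 0, 0, 0],
)

```text
t: 29.08
tcp_pos: [0.6503, 0.0091, 0.1487]
ee_rot: [-0.506, 0.862, 0.0, 0.001]
force: [-3.1, 1.1, 0.9]
gripper_width: 0.0118
```

```bash
python3 m.py; python3 - <<'E'
from h import *
d=shot('scene','s16.png'); cv2.imwrite('pics/cs16.png',cv2.resize(d['pixels'].astype(np.uint8)[270:390,260:420,::-1],(800,600),interpolation=cv2.INTER_CUBIC))
shot('wrist','w16.png')
E
```

```text
t 29.08 tcp [0.6503 0.0091 0.1487] head -119.18 z [ 6.0e-04  1.3e-03 -1.0e+00] F [-3.11  1.05  0.87] M [0.271 0.644 0.092] q [-0.719  0.51   0.892  1.599 -0.416  1.233 -1.829] w 0.0118
Mz [0.092 0.052 0.057] 0.067 F [-2.8   1.13  0.64]
```

View pics/cs16.png

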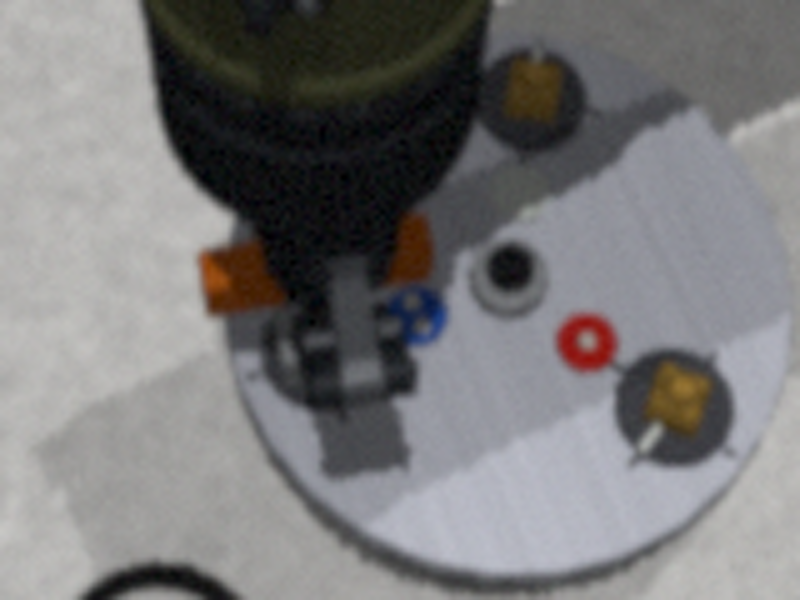

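View pics/w16.png

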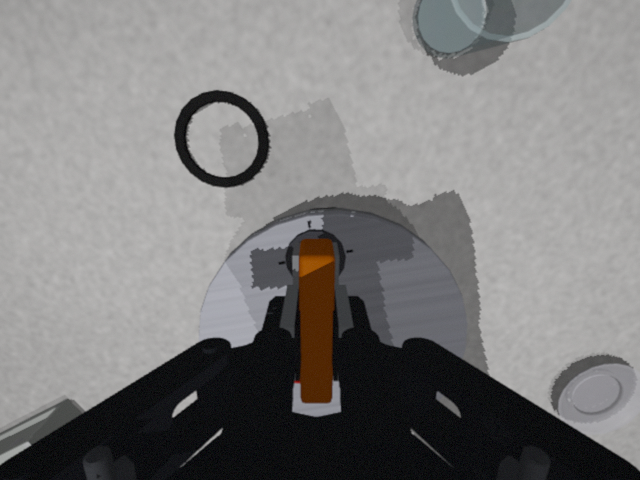

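The white line is hidden on the hand's side. I estimate about 167° turned, so I'll back off, lift, step aside and measure it.

Emit:
drive_tool(
  plan=[0, 0, 0, 0, 0, -5, 0, 0, -0.5, 0, 0, 0, 0, 0, -0.8, 0, 0, 0, 0, 0, -1.2, 0, 0, 0, 0, 0, -1.5, 0, 0, 0, 0, 0, -1, 0, 0, 0, 0, 3, 0, 0, 0, 0, 0, 3, 0, 0, 0, 0, 0, 0, 0, 0, 0, 0, 0, 0, 0, 0, 0, 0],
)

```text
t: 30.17
tcp_pos: [0.5947, 0.0335, 0.1997]
ee_rot: [-0.543, 0.839, 0.001, 0.001]
force: [0.1, -0.6, -1.4]
gripper_width: 0.0122
```

```bash
python3 - <<'E'
from h import *
st(); d=shot('wrist','w17.png'); p=proj(d,(.6507,.0094,.08)); print(p); u,v=p.astype(int)
cv2.imwrite('pics/c17.png',cv2.resize(np.clip(d['pixels'].astype(float)*1.4,0,255).astype(np.uint8)[v-30:v+30,u-40:u+40,::-1],(800,600),interpolation=cv2.INTER_CUBIC)); print(u-40,v-30)
E
```

```text
t 30.17 tcp [0.5947 0.0335 0.1997] head -114.17 z [ 9.0e-04  2.1e-03 -1.0e+00] F [ 0.08 -0.61 -1.43] M [ 0.    -0.061  0.007] q [-0.87   0.327  0.938  1.686 -0.277  1.268 -1.866] w 0.0122
[315.01369182 147.20169682]
275 117
```

View pics/c17.png

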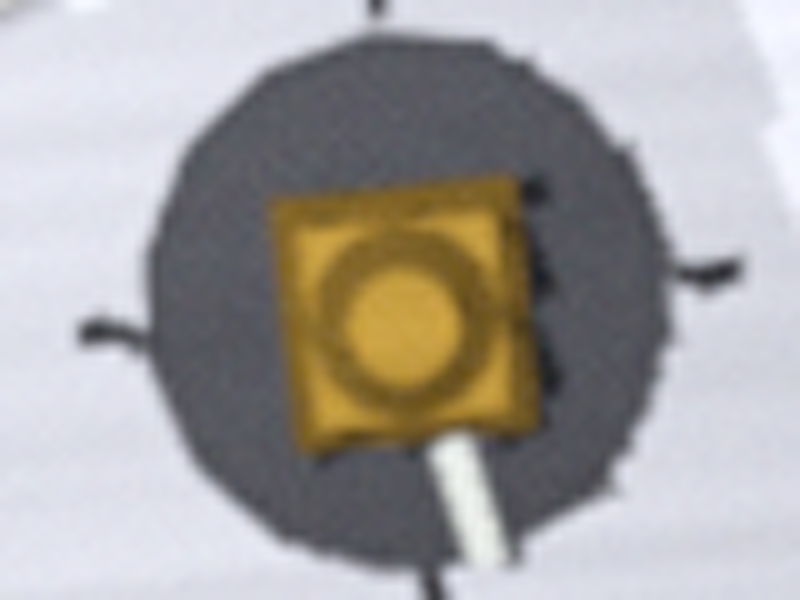

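```bash
python3 - <<'E'
from h import *
d=dict(np.load('pics/w17.npz')); g=lambda p,z: ray(d,275+p[0]/10-.45,117+p[1]/10-.45,z)[:2]
a=lambda v: np.degrees(np.arctan2(v[1],v[0]))
l,r=g((110,332),.075),g((712,275),.075); c=(l+r)/2; o=g((375,5),.075);i=g((430,580),.075)
print(c,np.linalg.norm(l-r)/2,'in',a(i-c),'out',a(o-c),'perp',a(r-l)+90)
print('line',a(g((488,558),.08)-c),a(g((455,450),.08)-c), a(g((488,558),.08)-g((455,450),.08)))
P=[g(x,.089) for x in ((272,198),(520,178),(545,425),(303,450))]
print('nut edges',[(a(P[(k+1)%4]-P[k])%90).round(1) for k in range(4)],[ (np.linalg.norm(P[(k+1)%4]-P[k])*1e3).round(1) for k in range(4)])
E
```

```text
[0.65045275 0.00912666] 0.020741239674335915 in 160.0123554782128 out -17.28366233081853 perp -18.904408172250186
line 173.6374878263997 173.93653822672692 173.25157716024222
nut edges [np.float64(70.3), np.float64(72.3), np.float64(71.6), np.float64(72.4)] [np.float64(16.0), np.float64(15.6), np.float64(15.9), np.float64(16.0)]
```

The screw is at 167.7°, with 12.3° to go. I'll re-engage aligned with the nut (flats at 71.8°) and finish.

Emit:
drive_tool(
  plan=[0, -3, 0, 0, 0, 0, -0.08, -3, 0, 0, 0, -5.5, 0, 0, 1.2, 0, 0, 0, 0, 0, 1.2, 0, 0, 0, 0, 0, 1, 0, 0, 0, 0, 0, 0, 0, 0, 0, 0, 0, 0, 0, 0, 0],
)

```text
t: 30.8
tcp_pos: [0.6494, 0.0091, 0.1639]
ee_rot: [-0.583, 0.813, 0.001, -0.001]
force: [-0.3, -0.3, -0.3]
gripper_width: 0.012
```

```bash
python3 - <<'E'
from h import *
togo((.650,.0095,.1488),-108.5)
E
```

```text
t 30.80 tcp [0.6494 0.0091 0.1639] head -108.73 z [-2.e-03  2.e-04 -1.e+00] F [-0.26 -0.27 -0.31] M [ 0.019 -0.045 -0.021] q [-0.706  0.486  0.871  1.583 -0.385  1.256 -1.669] w 0.0120
shift cm [-0.06 -0.05  1.51] turn -0.23
```

Emit:
drive_tool(
  plan=[-0.03, -0.05, 0.3, 0, 0, 0, 0, 0, 0.2, 0, 0, 0, 0, 0, 0.2, 0, 0, 0, 0, 0, 0, 0, 0, 0],
)

```text
t: 31.13
tcp_pos: [0.6507, 0.009, 0.1578]
ee_rot: [-0.583, 0.813, 0.0, 0.0]
force: [0.6, 0.4, -1.2]
gripper_width: 0.012
```

Emit:
drive_tool(
  plan=[0, 0, 0.2, 0, 0, 0, 0, 0, 0.2, 0, 0, 0, 0, 0, 0, 0, 0, 0],
)

```text
t: 31.38
tcp_pos: [0.6506, 0.0088, 0.1534]
ee_rot: [-0.583, 0.813, 0.0, -0.0]
force: [-0.5, 0.4, -1.4]
gripper_width: 0.0122
```

Emit:
drive_tool(
  plan=[0, 0, 0.2, 0, 0, 0, 0, 0, 0, 0, 0, 0],
)

```text
t: 31.55
tcp_pos: [0.6506, 0.0087, 0.1515]
ee_rot: [-0.583, 0.813, 0.0, -0.0]
force: [0.1, 0.3, -2.1]
gripper_width: 0.0121
```

Emit:
drive_tool(
  plan=[0, 0, 0.2, 0, 0, 0, 0, 0, 0, 0, 0, 0],
)

```text
t: 31.72
tcp_pos: [0.6507, 0.0087, 0.1495]
ee_rot: [-0.583, 0.813, 0.0, -0.0]
force: [-0.8, -0.6, -0.9]
gripper_width: 0.0123
```

```bash
python3 m.py
```

```text
t 31.72 tcp [0.6507 0.0087 0.1495] head -108.74 z [-2.e-04  0.e+00 -1.e+00] F [-0.78 -0.64 -0.89] M [ 0.025 -0.049 -0.053] q [-0.699  0.5    0.863  1.596 -0.397  1.23  -1.661] w 0.0123
Mz [-0.053  0.017 -0.002] -0.013 F [ 0.02  0.18 -1.  ]
```

Emit:
drive_tool(
  plan=[0, 0, 0, 0, 0, 5, 0, 0, 0, 0, 0, 5, 0, 0, 0, 0, 0, 5, 0, 0, 0, 0, 0, 4, 0, 0, 0, 0, 0, 0],
)

```text
t: 32.28
tcp_pos: [0.6504, 0.0092, 0.1496]
ee_rot: [-0.44, 0.898, 0.0, -0.0]
force: [-1.9, 1.3, -0.2]
gripper_width: 0.012
```

```bash
python3 m.py
```

```text
t 32.28 tcp [0.6504 0.0092 0.1496] head -127.81 z [-1.3e-03  5.0e-04 -1.0e+00] F [-1.91  1.3  -0.19] M [0.309 0.485 0.111] q [-0.744  0.527  0.932  1.597 -0.441  1.244 -1.962] w 0.0120
Mz [0.111 0.055 0.062] 0.076 F [-1.85  0.97 -1.01]
```

Emit:
drive_tool(
  plan=[0, 0, 0, 0, 0, 4, 0, 0, 0, 0, 0, 0, 0, 0, 0, 0, 0, 0],
)

```text
t: 32.68
tcp_pos: [0.6504, 0.0092, 0.1497]
ee_rot: [-0.41, 0.912, 0.001, -0.0]
force: [-3.0, 1.1, -1.6]
gripper_width: 0.012
```

```bash
python3 m.py
```

```text
t 32.68 tcp [0.6504 0.0092 0.1497] head -131.58 z [-1.e-03  8.e-04 -1.e+00] F [-3.01  1.1  -1.64] M [0.539 0.711 0.119] q [-0.752  0.533  0.946  1.597 -0.45   1.246 -2.021] w 0.0120
Mz [0.119 0.104 0.039] 0.087 F [-2.89  2.1  -0.84]
```

Heading -131.6° is reached. Backing off, lifting and stepping aside to check.

Emit:
drive_tool(
  plan=[0, 0, 0, 0, 0, -5, 0, 0, -0.5, 0, 0, 0, 0, 0, -0.8, 0, 0, 0, 0, 0, -1.2, 0, 0, 0, 0, 0, -1.5, 0, 0, 0, 0, 0, -1, 0, 0, 0, 0, 3, 0, 0, 0, 0, 0, 3, 0, 0, 0, 0, 0, 0, 0, 0, 0, 0, 0, 0, 0, 0, 0, 0],
)

```text
t: 33.67
tcp_pos: [0.6026, 0.0463, 0.2009]
ee_rot: [-0.449, 0.893, 0.001, 0.001]
force: [1.0, -1.2, -1.9]
gripper_width: 0.0121
```

```bash
python3 - <<'E'
from h import *
st(); d=shot('wrist','w18.png'); p=proj(d,(.6507,.0094,.08)); u,v=p.astype(int)
cv2.imwrite('pics/c18.png',cv2.resize(np.clip(d['pixels'].astype(float)*1.4,0,255).astype(np.uint8)[v-30:v+30,u-40:u+40,::-1],(800,600),interpolation=cv2.INTER_CUBIC)); print(u-40,v-30)
E
```

```text
t 33.67 tcp [0.6026 0.0463 0.2009] head -126.61 z [ 0.0015  0.0019 -1.    ] F [ 0.98 -1.16 -1.85] M [-0.018 -0.004  0.03 ] q [-0.917  0.37   0.995  1.664 -0.324  1.283 -2.069] w 0.0121
277 117
```

View pics/c18.png

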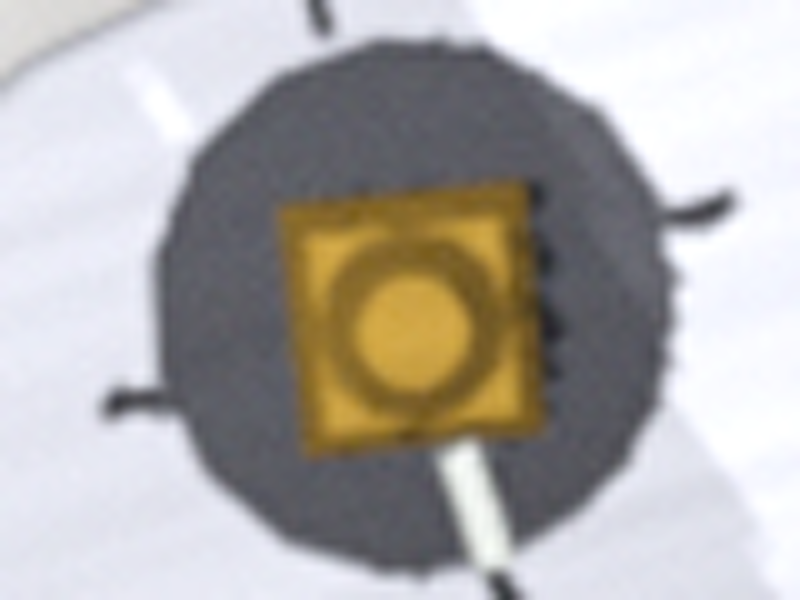

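The two-dot line (495,565) now lies on the inner tick (505,585), which is 180°. Carrying the key back, and measuring the cup meanwhile from picture w5.

Emit:
drive_tool(
  plan=[3.57, -1.14, 0, 0, 0, 0, 3.57, -1.14, 0, 0, 0, 0, 3.57, -1.14, 0, 0, 0, 0, 3.57, -1.14, 0, 0, 0, 0, 3.57, -1.14, 0, 0, 0, 0, 3.57, -1.14, 0, 0, 0, 0, 3.57, -1.14, 0, 0, 0, 0, 3.57, -1.14, 0, 0, 0, 0, 3.57, -1.14, 0, 0, 0, 0, 3.57, -1.14, 0, 0, 0, 0],
)

```text
t: 34.55
tcp_pos: [0.4797, -0.3133, 0.2009]
ee_rot: [-0.447, 0.894, -0.001, 0.0]
force: [0.7, 0.5, -1.0]
gripper_width: 0.0118
```

Emit:
drive_tool(
  plan=[0, 0, 0, 0, 0, -6.3, 0, 0, 0, 0, 0, -6.3, 0, 0, 0, 0, 0, -6.3, 0, 0, 0, 0, 0, -6.3, 0, 0, 0, 0, 0, -6.3, 0, 0, 0, 0, 0, -6.3, 0, 0, 0, 0, 0, 0, 0, 0, 0, 0, 0, 0],
)

```text
t: 35.22
tcp_pos: [0.4803, -0.3114, 0.2004]
ee_rot: [0.712, -0.702, 0.001, 0.0]
force: [0.0, -0.3, -1.4]
gripper_width: 0.012
```

```bash
python3 - <<'E'
from h import *
togo((.4815,-.309,.0725),-88.5)
d=shot('wrist','w19.png'); cv2.imwrite('pics/c19.png',cv2.resize(np.clip(d['pixels'].astype(float)*1.4,0,255).astype(np.uint8)[155:260,250:390,::-1],(800,600),interpolation=cv2.INTER_CUBIC))
E
```

```text
t 35.22 tcp [ 0.4803 -0.3114  0.2004] head -89.26 z [ 9.0e-04 -1.2e-03 -1.0e+00] F [ 0.02 -0.29 -1.45] M [-0.001  0.009 -0.013] q [-0.311  0.27   0.985  1.743 -0.236  1.254 -0.826] w 0.0120
shift cm [-0.26 -0.11 12.79] turn -0.76
```

View pics/c19.png

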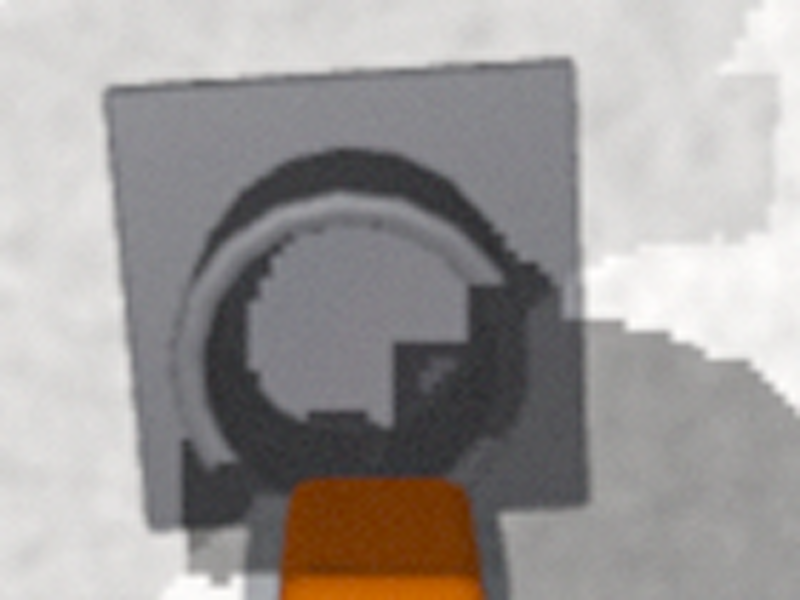

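```bash
python3 - <<'E'
from h import *
d=dict(np.load('pics/w19.npz')); g=lambda p,z: ray(d,250+p[0]/(800/140)-.41,155+p[1]/(600/105)-.41,z)[:2]
C=[g(p,.004) for p in ((107,90),(573,60),(588,502),(150,528))]; print('foot',np.mean(C,0),[np.linalg.norm(C[k]-C[k-1]).round(4) for k in range(4)])
rim=np.array([g(p,.045) for p in ((175,360),(190,290),(230,230),(345,190),(430,205),(500,265))])
A=np.c_[2*rim,np.ones(6)]; s=np.linalg.lstsq(A,(rim**2).sum(1),rcond=None)[0]; print('rim c',s[:2],'r',np.sqrt(s[2]+s[0]**2+s[1]**2))
togo((*((np.mean(C,0)+s[:2])/2),.0725),-88.5)
E
```

```text
foot [ 0.48225136 -0.30719742] [np.float64(0.0732), np.float64(0.0734), np.float64(0.0733), np.float64(0.0737)]
rim c [ 0.48273033 -0.30725696] r 0.025348452693426483
t 35.27 tcp [ 0.4803 -0.3111  0.2002] head -89.23 z [ 6.e-04 -1.e-03 -1.e+00] F [ 0.57 -0.4  -1.76] M [-0.001 -0.006  0.049] q [-0.311  0.27   0.985  1.743 -0.236  1.254 -0.826] w 0.0120
shift cm [-0.4  -0.21 12.77] turn -0.73
```

The cup centre is (0.4825,-0.3072), with rim radius 25.3 mm against the true 26. Correcting and lowering.

Emit:
drive_tool(
  plan=[-0.31, -0.17, 1, 0, 0, -0.7, 0, 0, 3, 0, 0, 0, 0, 0, 2.5, 0, 0, 0, 0, 0, 1.5, 0, 0, 0, 0, 0, 1.5, 0, 0, 0, 0, 0, 1.2, 0, 0, 0, 0, 0, 1, 0, 0, 0, 0, 0, 0, 0, 0, 0],
)

```text
t: 35.93
tcp_pos: [0.4811, -0.3057, 0.0805]
ee_rot: [0.718, -0.696, -0.002, 0.001]
force: [-0.6, 0.7, -1.3]
gripper_width: 0.0118
```

```bash
python3 - <<'E'
from h import *
togo((.482,-.308,.0723),-88.5)
E
```

```text
t 35.93 tcp [ 0.4811 -0.3057  0.0805] head -88.26 z [-0.0035  0.0011 -1.    ] F [-0.62  0.66 -1.34] M [ 0.053  0.065 -0.025] q [-0.231  0.414  0.903  1.863 -0.372  1.048 -0.718] w 0.0118
shift cm [ 0.24 -0.09  0.82] turn 0.24
```

Emit:
drive_tool(
  plan=[0.1, -0.05, 0.4, 0, 0, 0, 0, 0, 0.3, 0, 0, 0, 0, 0, 0, 0, 0, 0, 0, 0, 0, 0, 0, 0],
)

```text
t: 36.27
tcp_pos: [0.483, -0.3078, 0.0763]
ee_rot: [0.718, -0.696, 0.0, -0.0]
force: [0.6, -0.3, -1.0]
gripper_width: 0.0119
```

```bash
python3 - <<'E'
from h import *
togo((.482,-.3075,.0720),-88.5)
E
```

```text
t 36.27 tcp [ 0.483  -0.3078  0.0763] head -88.25 z [ 9.e-04 -2.e-04 -1.e+00] F [ 0.58 -0.34 -1.03] M [-0.027  0.02   0.01 ] q [-0.222  0.423  0.898  1.862 -0.382  1.038 -0.709] w 0.0119
shift cm [-0.03  0.1   0.43] turn 0.25
```

Emit:
drive_tool(
  plan=[0, 0, 0.25, 0, 0, 0, 0, 0, 0.15, 0, 0, 0, 0, 0, 0, 0, 0, 0, 0, 0, 0, 0, 0, 0],
)

```text
t: 36.6
tcp_pos: [0.4827, -0.3075, 0.0719]
ee_rot: [0.718, -0.696, 0.0, -0.0]
force: [0.3, 0.8, -1.3]
gripper_width: 0.0121
```

```bash
python3 m.py
```

```text
t 36.60 tcp [ 0.4827 -0.3075  0.0719] head -88.24 z [ 1.e-04  1.e-04 -1.e+00] F [ 0.27  0.8  -1.26] M [ 0.034 -0.     0.032] q [-0.219  0.429  0.894  1.866 -0.387  1.031 -0.705] w 0.0121
Mz [0.032 0.019 0.016] 0.023 F [ 0.04  0.33 -1.19]
```

Emit:
drive_tool(
  plan=[0, 0, 0.1, 0, 0, 0, 0, 0, 0, 0, 0, 0, 0, 0, 0, 0, 0, 0],
)

```text
t: 37.0
tcp_pos: [0.4829, -0.3077, 0.0717]
ee_rot: [0.718, -0.696, -0.0, -0.0]
force: [-1.3, 1.2, 5.7]
gripper_width: 0.012
```

Emit:
drive_tool(
  plan=[0, 0, 0, 0, 0, 0, 0, 0, 0, 0, 0, 0, 0, 0, 0, 0, 0, 0, 0, 0, 0, 0, 0, 0, 0, 0, 0, 0, 0, 0, 0, 0, 0, 0, 0, 0, 0, 0, 0, 0, 0, 0, 0, 0, 0, 0, 0, 0],
  claw=0,
)

```text
t: 37.67
tcp_pos: [0.4827, -0.3075, 0.0708]
ee_rot: [0.718, -0.696, -0.0, -0.0]
force: [-0.5, 0.7, -0.7]
gripper_width: 0.0856
```

Emit:
drive_tool(
  plan=[0, 0, -1, 0, 0, 0, 0, 0, -2, 0, 0, 0, 0, 0, -4, 0, 0, 0, 0, 0, -4, 0, 0, 0, 0, 0, -4, 0, 0, 0, 0, 0, -2, 0, 0, 0, 0, 0, 0, 0, 0, 0, 0, 0, 0, 0, 0, 0],
)

```text
t: 38.33
tcp_pos: [0.4832, -0.308, 0.2426]
ee_rot: [0.718, -0.696, 0.001, -0.001]
force: [-0.2, 0.1, -0.7]
gripper_width: 0.0855
```

```bash
python3 - <<'E'
from h import *
st(); shot('wrist','w20.png'); shot('scene','s20.png'); shot('top','t20.png')
E
```

```text
t 38.33 tcp [ 0.4832 -0.308   0.2426] head -88.25 z [ 3.4e-03 -4.0e-04 -1.0e+00] F [-0.18  0.07 -0.72] M [0.075 0.019 0.011] q [-0.339  0.232  1.001  1.687 -0.203  1.329 -0.842] w 0.0855
```

View pics/w20.png

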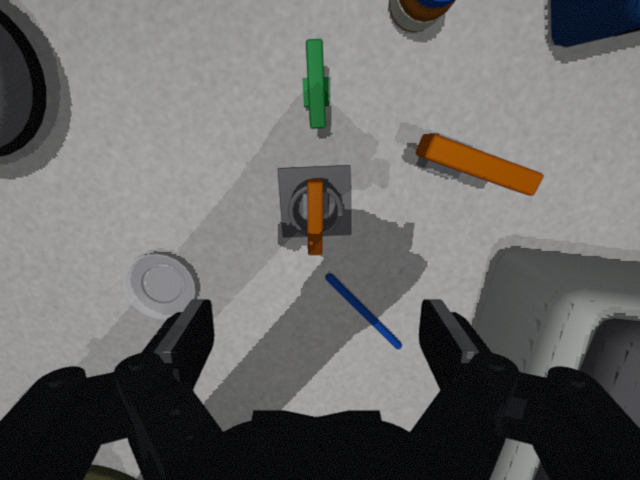

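View pics/s20.png

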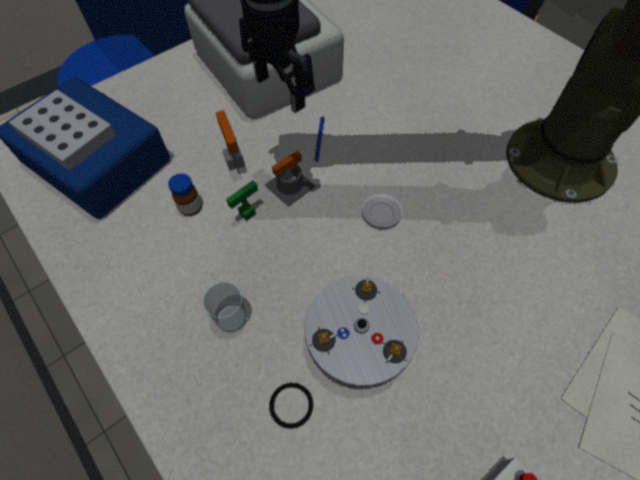

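The key stands upright in its cup at (315,215) in the wrist view, and the bystanders look unmoved. One last check of the lid lines.

```bash
python3 - <<'E'
from h import *
d=dict(np.load('pics/w18.npz')); g=lambda p,z: ray(d,277+p[0]/10-.45,117+p[1]/10-.45,z)[:2]
a=lambda v: np.degrees(np.arctan2(v[1],v[0]))
l,r=g((145,400),.075),g((698,213),.075); c=(l+r)/2
print('perp in',a(r-l)+270,'line',a(g((495,562),.08)-c),a(g((460,455),.08)-c))
s=dict(np.load('pics/s20.npz')); cv2.imwrite('pics/cs20.png',cv2.resize(np.clip(s['pixels'].astype(float)*1.3,0,255).astype(np.uint8)[270:390,290:430,::-1],(700,600),interpolation=cv2.INTER_CUBIC))
E
```

```text
perp in 161.60988135258913 line 160.73483446663138 159.71983037170028
```

View pics/cs20.png

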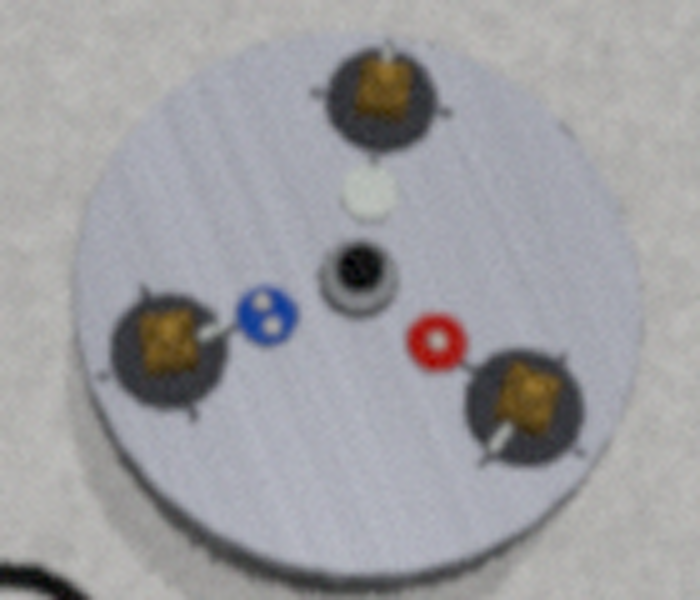

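The blue line points inward at its tag (about 181°), the red line is on its quarter tick, and the plain-tag line still points outward. Handing in.

```bash
python3 -c "
from rig import finish_job
print(finish_job())"
```

```text
the job is handed in; nothing more can be done
None
```

I tightened both nuts with the small orange key in the right order, put the key back in its grey holder and handed the job in. No verdict was reported.

- **One-dot screw:** turned clockwise one quarter turn; its white line sits on the quarter tick, to within about 1–2°.
- **Two-dot screw:** two quarter turns, done as 168° and then 12° after lifting the key to measure. The final reading is about 181°.
- **Plain-tag screw:** I never touched it; its line still points straight out from the lid's centre.
- **Forces:** my readings stayed under about 7 N, well below the 30 N limit, and nothing but the key went near the filter holder.
- **Key and bench:** the key stands upright in the holder and the gripper is open and clear above it. The bench items looked unmoved in the last picture, by eye only.
- **Disagreements:** the measured bite torque was about 0.07–0.09 N·m instead of the stated 0.12. I therefore set the final angles from the white lines and the lid's tick marks. My camera and touch positions for the nuts differed by about 1 mm, which I corrected from the sideways force.

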